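# Hang the ring arm on the slotted bench stand

### The job

Fit the loose aluminium ring arm to the slotted stand so that it can carry the bomb head: hook both of its claws into the two uppermost slots of the grey upright, then press it down past the sprung catch until it snaps home, with both claws fully on the floors of their slots. The upright is clamped by hand and its exact height is not known, so feel your way: some 10 N of push takes the arm past the catch, and 25 N would be forcing it, which must not happen. Let go at the end, and leave the other things on the bench where they are.

Things in the scene. Friction and masses are not known exactly. Their poses are not given: they have to be found in the camera images.
- ring_arm: Loose bracket, cast aluminium web 10 mm thick, 0.14-0.23 kg, standing upright on the bench. Origin: mid-thickness, foot of its back edge (which bears 2 steel claws); x = way the claws point, z up; sizes in mm. Top bar x -74..0, z 48..80. Back bar x -20..0, foot bar z 0..12, slanting strut. Ring at outer end: outer diameter 64, hole 46, z 0..10, centre x -118.
- grip_place (a point): Point in the ring arm's top bar, a good place to grip it across its 10 mm thickness (arm's y): at x -42, z 65 mm in the arm's frame, 15 mm under the bar's top edge, near the centre of mass. Axes as the arm's.
- upper_claw (a point): Upper claw, on the arm at x 5.5, z 64 mm: lower rear corner of its neck. Both claws alike, 46 mm apart, 6 mm thick (y), ends rounded. Neck z 64..72 (lower one 18..26), leading back over a 5.5 mm wide gap (x 0..5.5) to a tongue that hangs 12 mm below the neck's underside, with a round nose at its bottom, tip at x 13.5. So the claws span z 52..72 and 6..26.
- stand: Stand screwed to the bench: dark foot 120x90x12 mm, sleeve (top z 52) with clamp screw round a grey upright, a channel 44 mm wide, 34 deep, front 4 mm thick, top z 208 (nominal). Origin on the bench under the middle of the upright's front face; this face is the plane x = 0 and looks to -x; z up. The arm goes on from the -x side, moving to +x, its axes parallel to the stand's.
- top_slot (a point): Nominal floor of the top slot, at x 0, y 0, z 164 mm of the stand. 3 slots 9 wide, 36 high, floors z 164, 118, 72; the 10 mm web under the top one is top_slot_sill. The upright is clamped by hand: it all stands up to 18 mm higher or lower (unmeasured, feel it). With no offset the claws enter the upper two with the arm's origin at z 112..128 (aim 120; tips on a web stop 13 mm short); home is 100.
- catch_roller (a point): Nominal place of the sprung roller catch behind the top slot (8 mm roller, knob at the back; leave the knob alone). Pressed down, the upper claw's nose meets it 8 mm above home; a push of 8 to 12 N beyond the arm's weight takes it past, 3 to 4 mm above home, then it springs down and stops hard on the slot floors. Press near the upright, arm level (on the ring it binds). 1.5 mm of play along x.
- bottle: Bystander: small round sample bottle, dark with a white screw cap, diameter 29, height 56 mm, origin under its middle. Leave it alone.
- tin: Bystander: blue and white round tin, diameter 60, height 24 mm, origin under its middle. Leave it alone.
- electrode_stand: Bystander: grey metal stand with a round base, diameter 52, height 65 mm, origin under its middle. Leave it alone.
- bung: Bystander: red rubber bung, diameter 27, height 24 mm, origin under its middle. Leave it alone.
There are look-alikes about, which are no part of the job. There is more than one size of the stand; the one meant has the size given above.

How it is judged (in metres and radians):
On the way, in this order (a step that is already met when the one before it is completed fails the run):
1. both claws are through the two uppermost slots (x of ring_arm in the frame of stand between -0.004 and 0.004 m and y of ring_arm in the frame of stand between -0.004 and 0.004 m and angle between the z axis of ring_arm and the z axis of stand, either way round below 0.09 rad and angle between the x axis of ring_arm and the x axis of stand, either way round below 0.12 rad and z of top_slot_sill in the frame of ring_arm between 0.028 and 0.062 m).
2. pressed down past the catch until the claws sit on the floors of the slots (x of ring_arm in the frame of stand between -0.004 and 0.004 m and y of ring_arm in the frame of stand between -0.004 and 0.004 m and angle between the z axis of ring_arm and the z axis of stand, either way round below 0.09 rad and angle between the x axis of ring_arm and the x axis of stand, either way round below 0.12 rad and z of top_slot_sill in the frame of ring_arm between 0.0572 and 0.062 m), for 0.2 s.
At the end, for the whole second after the job is handed in: The arm hangs by both claws in the two uppermost slots, claws within 1.8 mm of the slot floors, so past the catch; its origin within 4 mm of the upright's front plane and centre line; level within 0.09 rad, in line within 0.12 rad; at rest (all of step 2 and linear speed of ring_arm below 0.02 m/s); the robot touches nothing.
It fails at once if the ring arm is forced: the contact forces between it and the stand add up to more than 60 N (a push of about 26 N) (contact force between ring_arm and stand above 60 N).
It fails at once if the sample bottle, tin, electrode stand or bung is pushed more than 15 mm (distance of any of bottle, tin, electrode_stand, bung from where it was at the start of the episode above 0.015 m).
It also fails if it takes over 54 s, if anything falls off the work surface, if the arm or the gripper's body presses on something with over 40 N, if the wrist force passes 120 N, or if a joint passes its speed limit or range.

### The arm

A 6-joint arm with a two-finger parallel gripper is mounted at the origin on a cart in front of the work surface, level with it; the furniture and walls round the work are solid. World frame = base frame: x ahead of the robot, y to its left, z up, the work surface at z = 0. Lengths are in mm, angles in rad, forces in N, time in s.
With the tool pointing down it reaches from about 275 to 750 mm from the base axis. Payload 10.2 kg.
Tool frame: the origin (TCP) lies midway between the tips of the shut fingers; the grasp point (between the pads) lies grasp_offset behind it (grasp_offset is the distance from the TCP to the grasp point, in mm); x points along the fingers, z is the direction in which the jaws open and shut, and the axes are right-handed (so a half turn about x gives the same grasp; the last joint's range is limited). The gripper opens to 85 mm and grips with 20 to 120 N. Pads are 22 mm wide; open, the fingers measure 114 mm over their backs; the gripper's body (76 mm by 85 mm) begins 54 mm behind the grasp point. The pads swing forward as they close: fully open they stand 13 mm farther back than shut.
Start: joints at [1.004, 0.313, 1.498, -0, 1.331, -0.223], TCP at [176.973, 494.279, 231.294] pointing down, gripper open.
Joint ranges: [-2.94, 2.94], [-0.97, 2.17], [0.19, 2.56], [-1.23, 4.37], [0.02, 3.11], [-2.88, 2.88]. Speed limits (rad/s): [2.39, 2.39, 3.01, 3.14, 3.14, 3.14].

### API

Orientations are given as a unit quaternion [w, x, y, z].
In Python, from rig import sense, capture, calibration, finish_job, grasp_offset gives the robot as it stands.
- The arm moves only by the shell command python3 -m jog 'ROWS' [FORCE]. ROWS is JSON, a list of rows, each an object with "linear": the shift along the tool's x, y, z scaled (see below), a list of three; "rotation": the turn, a rotation vector about the tool's x, y, z scaled (see below), a list of three; "grip": the finger opening in mm, from 0 to 85.4. A call has 1 to 20 rows; each row is the pose to reach, as a shift and turn from the pose measured when the call began, along the tool's axes at that moment; what a row does not reach only later rows make up. The controller multiplies each number of a shift by 0.3 m and each number of a turn by 0.5 rad. A row lasts 1/12 s, in which the tool goes at most 41.7 mm and 7.16 degrees, less where a joint would pass 70% of its speed; a pose out of reach is approached as far as the arm can. A call with a number of a shift or a turn outside -1 to 1 is refused whole. A call with a gripper value outside its range is refused whole. The fingers move at their own pace and stop on an object; FORCE is the grip in N (left out, the last holds). Time passes only in rows, so rows that repeat a pose let the fingers close. It gives the time, the measured TCP pose, the force and the opening at its end, in the units of the state.
- sense(): the state, without advancing time (a new reading comes with each control period).
- capture(name): name is "side" or "top" or "wrist"; returns (picture, depth): 420x560x3 uint8, red, green, blue; 420x560 float32, mm along the optical axis (not along the pixel's ray), 0 where there is no reading.
- calibration(name): a dict with "intrinsics" (3x3 intrinsics, pixels), "dist" ([k1, k2, p1, p2, k3] as OpenCV has them; the pictures are not rectified), "world_from_camera" (4x4, takes a point from camera to world coordinates). Camera axes: x right, y up, looking along -z (the intrinsics and any distortion apply to the point x, -y, -z); pixel columns grow to the right and rows downward; lengths in mm; the calibration is good to about 2 mm. A picture is of the moment at which its call begins: read the wrist's pose just before it. calibration takes no time and is no camera call; for the wrist camera it gives the pose at the moment of the call.
- finish_job(): hands the job in, once; it reports no verdict.
The state is a dict: "time_s": time; "joints": joint angles; "dq": joint speeds; "tau": joint torques, N m; "eef_pos": TCP position; "ee_rot": TCP orientation; "force": force on the tool from outside, world axes, zero at the start; "wrist_torque": the same for the moment, N m; "grip_width": opening from 0.0 (shut) to 1.0 (fully open).
Only numpy, scipy, OpenCV 4.12 (cv2) and the standard library are available. Lean on these libraries where they do the work, as an engineer would, in place of code of your own. Each camera call takes 0.05 s, during which the arm holds its last target.

## Working session

There is one attempt and no reset: what is moved stays moved. The work goes in short steps, Python scripts to look and compute and a shell command to move; the robot and the scene stay as the last step left them, time stands still between calls to the robot, and variables do not carry over. Pictures are saved under pics/ and viewed, and the job is handed in when it is done.

```bash
ls; mkdir -p pics; python3 - <<'E'
from rig import *
import cv2, numpy as np, pickle
s=sense(); print(s); print(grasp_offset)
D={}
for n in ["side","top","wrist"]:
    c=calibration(n); p,d=capture(n); D[n]=(p,d,c)
    cv2.imwrite(f"pics/{n}0.png",p[:,:,::-1]); print(n,c)
pickle.dump(D,open("d0.pkl","wb"))
E
```

```text
pics
{'time_s': 0.0, 'joints': array([ 1.00357210e+00,  3.13450812e-01,  1.49844675e+00, -2.73720602e-05,
        1.33100560e+00, -2.23403933e-01]), 'dq': array([ 0.00010196, -0.00092333, -0.00065641,  0.00027855,  0.00155992,
        0.00097301]), 'tau': array([-6.24683025e-05, -4.12273157e+01, -2.59732032e+01, -1.88815875e-04,
        4.26537110e-03,  3.49260085e-05]), 'eef_pos': array([176.84504105, 494.03868131, 230.73102501]), 'ee_rot': array([ 0.57773582, -0.40728426,  0.57858573,  0.40691449]), 'force': array([ 0.7903232 , -0.74009825,  0.10442589]), 'wrist_torque': array([ 0.00372065,  0.01225509, -0.01801986]), 'grip_width': 0.9975359349799167}
18.700000000000003
side {'intrinsics': array([[451.39624551,   0.        , 272.62652509],
       [  0.        , 451.39624551, 210.44510067],
       [  0.        ,   0.        ,   1.        ]]), 'dist': array([-0.08777718,  0.        ,  0.        ,  0.        ,  0.        ]), 'world_from_camera': array([[ 9.65085488e-01,  1.31672707e-01, -2.26433874e-01,
         3.60686352e+02],
       [-2.60843537e-01,  5.61957704e-01, -7.84961265e-0
[... 735 characters left out ...]
[ 0.00000000e+00,  0.00000000e+00,  0.00000000e+00,
         1.00000000e+00]])}
wrist {'intrinsics': array([[366.71563342,   0.        , 277.02525602],
       [  0.        , 366.71563342, 212.09896905],
       [  0.        ,   0.        ,   1.        ]]), 'dist': array([-0.06218213,  0.        ,  0.        ,  0.        ,  0.        ]), 'world_from_camera': array([[ 3.37141214e-01, -9.05138378e-01, -2.58960072e-01,
         1.12115624e+02],
       [ 9.41452316e-01,  3.23601913e-01,  9.46009385e-02,
         5.16895597e+02],
       [-1.82696518e-03, -2.75692435e-01,  9.61244164e-01,
         3.72653603e+02],
       [ 0.00000000e+00,  0.00000000e+00,  0.00000000e+00,
         1.00000000e+00]])}
```

View pics/side0.png

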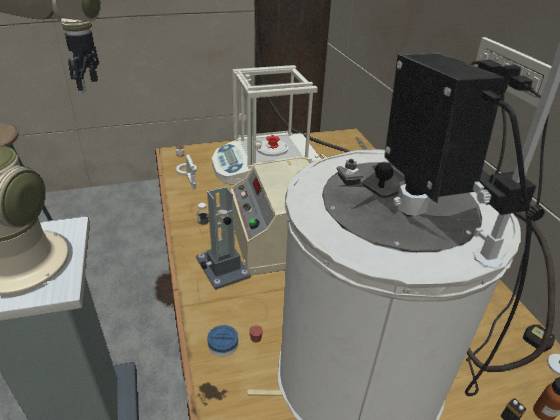

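View pics/top0.png

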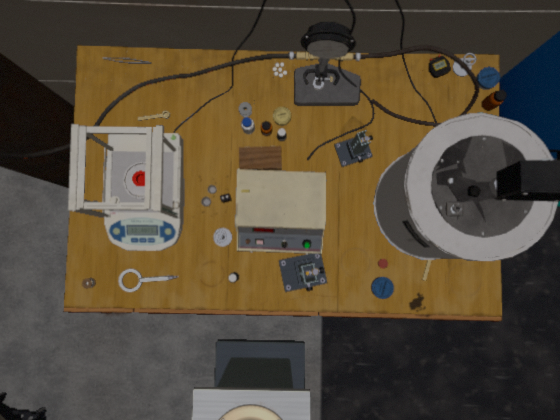

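View pics/wrist0.png

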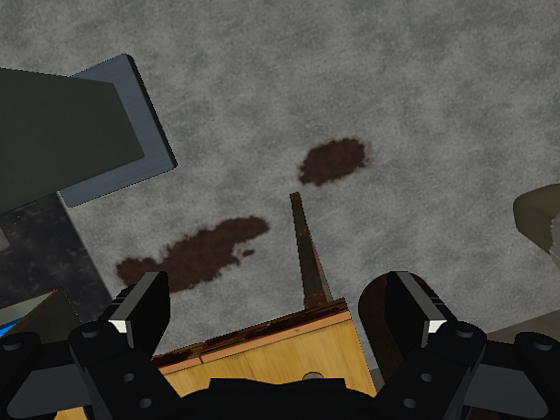

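```bash
python3 - <<'E'
import cv2, numpy as np, pickle
D=pickle.load(open("d0.pkl","rb"))
p=D['top'][0][:,:,::-1]
a=cv2.resize(p[255:310,70:190],None,fx=6.6,fy=6.6,interpolation=cv2.INTER_CUBIC)[:300]
b=cv2.resize(p[240:310,205:340],(790,410)[0:2],interpolation=cv2.INTER_CUBIC)
cv2.imwrite("pics/ta.png",np.vstack([cv2.resize(p[255:305,70:190],(720,300),interpolation=2),cv2.resize(p[240:290,265:385],(720,300),interpolation=2)]))
p=D['side'][0][:,:,::-1]
cv2.imwrite("pics/sa.png",np.hstack([cv2.resize(p[170:300,170:260],(400,578),interpolation=2),cv2.resize(p[140:230,165:227],(400,578),interpolation=2)]))
E
```

```text
(no output)
```

View pics/ta.png

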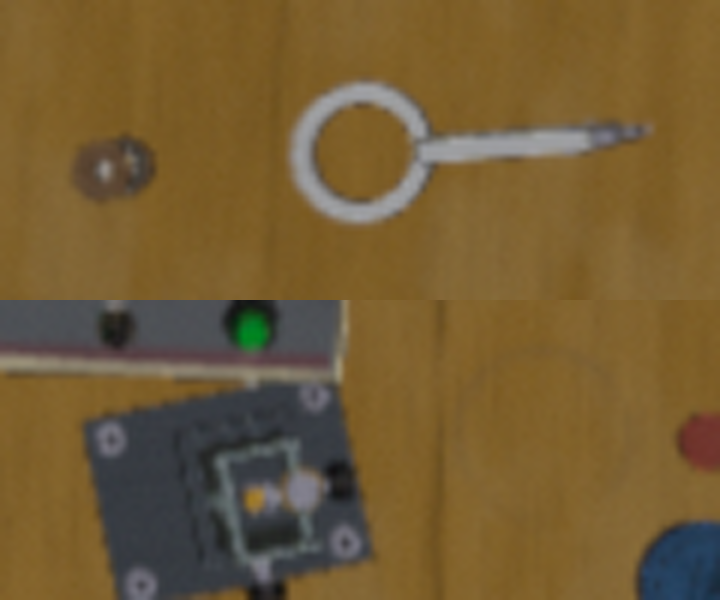

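View pics/sa.png

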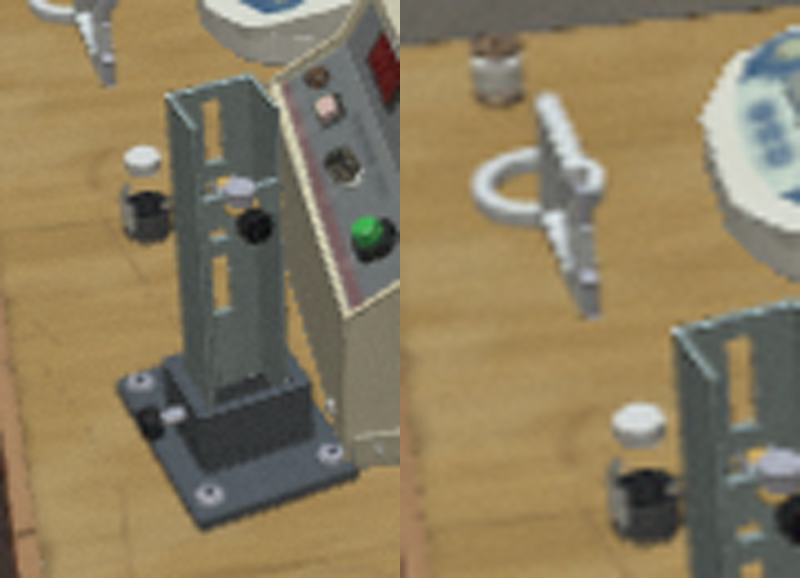

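```bash
cat > h.py <<'E'
import cv2, numpy as np
def rays(c,px):
    u=cv2.undistortPoints(np.array(px,float).reshape(-1,1,2),c['intrinsics'],c['dist']).reshape(-1,2)
    d=np.c_[u[:,0],-u[:,1],-np.ones(len(u))]
    T=c['world_from_camera']; return T[:3,3],d@T[:3,:3].T
def plane(c,px,z):
    o,d=rays(c,px); return o+d*((z-o[2])/d[:,2])[:,None]
def depth(c,px,D):
    o,d=rays(c,px); return o+d*np.asarray(D).reshape(-1,1)
def cloud(c,D,box=None):
    h,w=D.shape; vv,uu=np.mgrid[0:h,0:w]
    px=np.c_[uu.ravel(),vv.ravel()]; P=depth(c,px,D.ravel()); P[D.ravel()==0]=np.nan
    return P.reshape(h,w,3)
def proj(c,P):
    T=c['world_from_camera']; q=(np.atleast_2d(P)-T[:3,3])@T[:3,:3]; q=q*[1,-1,-1]
    return cv2.projectPoints(q,np.zeros(3),np.zeros(3),c['intrinsics'],c['dist'])[0].reshape(-1,2)
E
python3 - <<'E'
import pickle; from h import *
D=pickle.load(open("d0.pkl","rb"))
p,d,c=D['top']; P=cloud(c,d)
def feet(y0,y1,x0,x1):
    Q=P[y0:y1,x0:x1]; m=(Q[...,2]>6)&(Q[...,2]<22)
    v,u=np.where(m); pts=plane(c,np.c_[u+x0,v+y0],12)[:,:2].astype(np.float32); return pts
hsv=cv2.cvtColor(p,cv2.COLOR_RGB2HSV)
for nm,b in {'near':(245,300,270,335),'far':(125,172,325,380)}.items():
    y0,y1,x0,x1=b
    Q=P[y0:y1,x0:x1]; S=hsv[y0:y1,x0:x1]
    m=((S[...,1]<90)&(S[...,2]<120)).astype(np.uint8)
    n,l,st,_=cv2.connectedComponentsWithStats(m); k=1+np.argmax(st[1:,4]); m=l==k
    f=m&(abs(Q[...,2]-12)<12)
    v,u=np.where(f); r=cv2.minAreaRect(plane(c,np.c_[u+x0,v+y0],12)[:,:2].astype(np.float32)); print(nm,r, 'zmax',np.nanmax(Q[...,2]))
    h=Q[...,2]>np.nanmax(Q[...,2])-12
    A=Q[h]; print(len(A),A.min(0),A.max(0),A.mean(0), cv2.minAreaRect(A[:,:2].astype(np.float32)))
# ring arm
Q=P[260:300,110:180]; S=hsv[260:300,110:180]
m=(Q[...,2]>60); A=Q[m]; print('bar',len(A),np.median(A[:,2]),cv2.minAreaRect(A[:,:2].astype(np.float32)))
v,u=np.where(m);print(np.c_[u+110,v+260].min(0),np.c_[u+110,v+260].max(0))
m=(Q[...,2]<20)&(S[...,1]<60)&(S[...,2]>100); v,u=np.where(m); 
B=plane(c,np.c_[u+110,v+260],10); print('ring',len(B),cv2.minEnclosingCircle(B[B[:,1]>B[:,1].max()-66][:,:2].astype(np.float32)))
E
```

```text
near ((472.0982666015625, -132.11929321289062), (89.72065734863281, 118.42013549804688), 13.135746955871582) zmax 221.406749738675
58 [ 447.83355464 -160.44619138  209.58186357] [ 495.57595293 -119.22241386  221.40674974] [ 471.35477167 -132.69914943  214.52871529] ((472.65338134765625, -138.8667449951172), (43.700504302978516, 33.62461471557617), 13.934867858886719)
far ((812.90869140625, -268.91534423828125), (70.62075805664062, 90.77721405029297), 18.991151809692383) zmax 166.85455468382747
43 [ 727.51530442 -291.18432019  155.0598489 ] [ 836.31439241 -177.44366331  166.85455468] [ 813.84987898 -266.38599782  159.18111502] ((784.4081420898438, -226.9125518798828), (36.92140579223633, 146.19398498535156), 34.81901550292969)
bar 127 78.03958931305601 ((447.5288391113281, 255.73622131347656), (10.638175010681152, 81.89309692382812), 4.738211631774902)
[140 276] [172 281]
ring 208 ((439.41912841796875, 341.3601989746094), 31.860441207885742)
```

```bash
python3 - <<'E'
import pickle; from h import *
D=pickle.load(open("d0.pkl","rb"))
np.set_printoptions(precision=1,suppress=True,linewidth=200)
ux=np.array([.230,-.973]);uy=np.array([.973,.230]);o=np.array([468.7,-122.3])
for n in ['top','side']:
    p,d,c=D[n]; P=cloud(c,d); q=P[...,:2]-o; a=q@ux; b=q@uy; z=P[...,2]
    m=(a>-60)&(a<80)&(abs(b)<60)
    print(n,'bench',np.nanmedian(z[(abs(a+90)<20)&(abs(b)<40)]),'foot',np.nanmedian(z[m&(abs(z-12)<8)]),'sleeve',np.sort(z[m&(abs(z-52)<8)])[-25:])
    zz=z[m&(z>195)]; print('top',len(zz),np.sort(zz)[-60:])
    f=m&(z>185); print('a',np.percentile(a[f],[0,5,50,95,100]),'b',np.percentile(b[f],[0,5,50,95,100]))
p,d,c=D['side']
P=cloud(c,d)
q=P[...,:2]-o;a=q@ux;b=q@uy
for r in range(184,268,2): print(r,[ (int(A) if A==A else None,int(B),int(Z)) for A,B,Z in zip(a[r,207:238:3],b[r,207:238:3],P[r,207:238:3,2])])
E
```

```text
top bench -1.2873036224250427 foot 10.936836015773679 sleeve [54.2 54.2 54.3 54.3 54.3 54.7 54.7 54.9 55.  55.1 55.1 55.5 55.8 55.9 56.2 56.5 57.3 57.4 57.5 57.6 57.7 57.9 58.3 59.3 59.8]
top 70 [209.1 209.2 209.6 209.9 210.5 210.7 210.7 210.9 211.3 211.6 211.7 211.7 211.9 212.3 212.3 212.7 212.8 213.  213.1 213.2 213.5 213.8 213.8 213.8 213.8 214.  214.1 214.3 214.3 214.6 215.  215.  215.3
 215.3 215.4 215.6 215.6 215.6 215.7 215.7 215.8 215.9 215.9 215.9 215.9 216.  216.  216.2 216.3 216.3 216.5 216.5 216.8 216.8 217.5 217.6 218.  218.3 219.  221.4]
a [ 0.4  0.7  6.6 31.1 34.1] b [-22.  -21.2  -3.8  21.5  21.8]
side bench -1.1621351053419744 foot 11.224839606889702 sleeve [58.5 58.5 58.6 58.7 58.7 58.7 58.8 58.8 58.9 58.9 59.  59.  59.2 59.3 59.3 59.4 59.5 59.5 59.6 59.6 59.6 59.7 59.7 59.7 59.8]
top 253 [213.  213.1 213.1 213.1 213.1 213.1 213.2 213.3 213.3 213.3 213.4 213.4 213.4 213.4 213.4 213.5 213.6 213.6 213.7 213.8 213.8 214.  214.  214.  214.2 214.2 214.2 214.2 214.3 214.3 214.3 214.3 214.3
 214.4 214.4 214.5 214.5 214.5 214.6 214.8 214.8 214.8 214.9 214.9 215.  215.  215.
[... 801 characters left out ...]
, (16, 16, 213), (-138, 89, 104), (-132, 95, 105), (-122, 99, 110)]
192 [(4, -25, 214), (4, -18, 212), (4, -12, 210), (4, -5, 208), (3, 1, 205), (1, 9, 202), (4, 14, 202), (18, 15, 209), (30, 17, 216), (-126, 92, 104), (-116, 96, 108)]
194 [(1, -24, 207), (16, -23, 215), (3, -11, 204), (-296, 108, -5), (1, 2, 199), (4, 7, 199), (3, 14, 196), (17, 15, 204), (33, 16, 213), (-116, 88, 104), (-111, 93, 106)]
196 [(2, -24, 202), (21, -25, 214), (4, -12, 200), (-281, 102, -2), (1, 1, 194), (4, 7, 194), (4, 14, 192), (16, 16, 198), (32, 16, 208), (-109, 84, 104), (-103, 89, 106)]Traceback (most recent call last):
  File "<stdin>", line 14, in <module>
ValueError: cannot convert float NaN to integer
```

```bash
cat >> h.py <<'E'
from scipy.spatial.transform import Rotation as R
def cur():
    from rig import sense
    s=sense(); q=s['ee_rot']; return s['eef_pos'],R.from_quat([q[1],q[2],q[3],q[0]]),s
def tgt_rot(yaw_deg):
    # tool x down; z (jaw) along arm y = yaw+90, or opposite, choose nearest to current
    y=np.radians(yaw_deg); z=np.array([-np.sin(y),np.cos(y),0]); x=np.array([0,0,-1.])
    return [R.from_matrix(np.c_[x,np.cross(s*z,x),s*z]) for s in (1,-1)]
def goto(p,yaw):
    """print the linear, rotation numbers needed for TCP p, arm yaw"""
    P,r,s=cur(); lin=r.inv().apply(np.array(p)-P)/300
    rv=min([(r.inv()*t).as_rotvec() for t in tgt_rot(yaw)],key=np.linalg.norm)/0.5
    print('t %.2f'%s['time_s'],'at',P.round(2),'F',s['force'].round(2),'M',s['wrist_torque'].round(2),'gw %.4f'%s['grip_width']); print('lin',lin.round(4),'rot',rv.round(4))
    M=r.as_matrix(); print('tool axes',M.round(3).tolist())
E
python3 -c "
from h import *
goto([446.5,266.7,200],-84.6)"
```

```text
t 0.15 at [176.87 494.11 230.87] F [ 0.02  0.34 -0.58] M [0.02 0.02 0.02] gw 1.0003
lin [ 0.103  -1.1017 -0.4106] rot [ 2.2655e+00 -2.0000e-03  7.0000e-04]
tool axes [[-0.001, -0.941, 0.337], [-0.001, 0.337, 0.941], [-1.0, 0.0, -0.001]]
```

```bash
python3 -m jog '[{"linear":[0,-0.7,-0.25],"rotation":[1,0,0],"grip":85},{"linear":[0,-0.7,-0.25],"rotation":[1,0,0],"grip":85},{"linear":[0,-0.7,-0.25],"rotation":[1,0,0],"grip":85},{"linear":[0,-0.7,-0.25],"rotation":[1,0,0],"grip":85},{"linear":[0,-0.7,-0.25],"rotation":[1,0,0],"grip":85},{"linear":[0,-0.7,-0.25],"rotation":[1,0,0],"grip":85},{"linear":[0,-0.7,-0.25],"rotation":[1,0,0],"grip":85}]'; python3 -c "
from h import *
goto([446.5,266.7,200],-84.6)"
```

```text
time_s: 0.73
eef_pos: [351.5, 350.7, 230.6]
ee_rot: [0.661, -0.25, 0.662, 0.25]
force: [-0.4, 1.0, 0.8]
grip_width: 0.995
t 0.73 at [351.54 350.68 230.59] F [-0.38  0.99  0.78] M [-0.01 -0.03  0.04] gw 0.9951
lin [ 0.1022 -0.4192  0.0524] rot [ 1.2568 -0.0023  0.0022]
tool axes [[-0.001, -0.661, 0.75], [-0.001, 0.75, 0.661], [-1.0, -0.001, -0.001]]
```

```bash
python3 -m jog '[{"linear":[0.1,-0.419,0.052],"rotation":[0.95,0,0],"grip":85},{"linear":[0.1,-0.419,0.052],"rotation":[0.95,0,0],"grip":85},{"linear":[0.1,-0.419,0.052],"rotation":[0.95,0,0],"grip":85},{"linear":[0.1,-0.419,0.052],"rotation":[0.95,0,0],"grip":85},{"linear":[0.1,-0.419,0.052],"rotation":[0.95,0,0],"grip":85}]';python3 -m jog '[{"linear":[0,0,0],"rotation":[0.3,0,0],"grip":60},{"linear":[0,0,0],"rotation":[0.3,0,0],"grip":60},{"linear":[0,0,0],"rotation":[0.3,0,0],"grip":60}]'; python3 - <<'E'
from h import *
from rig import *
import pickle
goto([446.5,266.7,200],-84.6)
c=calibration('wrist'); p,d=capture('wrist'); pickle.dump((p,d,c),open('w1.pkl','wb')); cv2.imwrite('pics/w1.png',p[:,:,::-1])
E
```

```text
time_s: 1.15
eef_pos: [447.0, 265.7, 199.6]
ee_rot: [0.701, -0.086, 0.703, 0.085]
force: [-1.0, 0.5, -0.4]
grip_width: 0.992
time_s: 1.4
eef_pos: [445.8, 267.2, 199.8]
ee_rot: [0.705, -0.034, 0.707, 0.033]
force: [-0.7, 1.0, -0.1]
grip_width: 0.702
t 1.40 at [445.76 267.17 199.85] F [-0.68  1.03 -0.1 ] M [0.02 0.01 0.04] gw 0.7021
lin [-0.0005 -0.0018  0.0023] rot [ 0.0023 -0.0055  0.0028]
tool axes [[-0.003, -0.095, 0.995], [-0.002, 0.995, 0.095], [-1.0, -0.001, -0.003]]
```

View pics/w1.png

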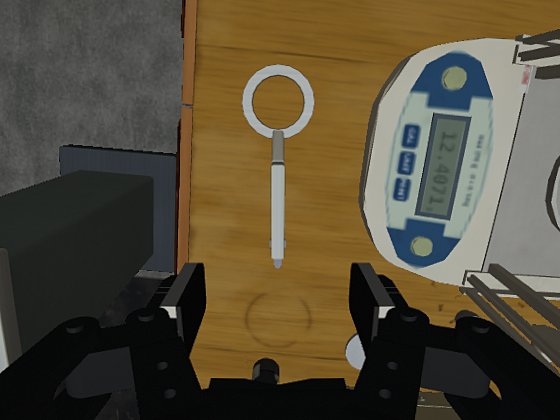

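```bash
python3 - <<'E'
from h import *; import pickle
p,d,c=pickle.load(open('w1.pkl','rb')); P=cloud(c,d)
hsv=cv2.cvtColor(p,cv2.COLOR_RGB2HSV)
def f(y0,y1,x0,x1,z,lo,hi):
    Q=P[y0:y1,x0:x1]; S=hsv[y0:y1,x0:x1]; m=(Q[...,2]>lo)&(Q[...,2]<hi)&(S[...,1]<70)
    v,u=np.where(m); return plane(c,np.c_[u+x0,v+y0],z)
A=f(140,275,255,300,80,72,90); r=cv2.minAreaRect(A[:,:2].astype(np.float32)); print('bar',len(A),r, np.median(P[170:235,272:283,2]))
l=cv2.fitLine(A[:,:2].astype(np.float32),2,0,.01,.01).ravel(); print(l)
B=f(60,140,235,320,10,3,20); print('ring',cv2.minEnclosingCircle(B[:,:2].astype(np.float32)))
print('bench',np.nanmedian(P[150:250,310:350,2]))
E
```

```text
bar 1226 ((447.6369323730469, 257.3206787109375), (11.461068153381348, 80.16123962402344), 5.5446858406066895) nan
[ 8.8793799e-02 -9.9605000e-01  4.4754816e+02  2.6083191e+02]
ring ((439.6700134277344, 339.86651611328125), 31.48746681213379)
bench -1.1433763821517005
```

```bash
python3 -m jog '[{"linear":[0.2,-0.006,0.002],"rotation":[0,0,0],"grip":60},{"linear":[0.4,-0.006,0.002],"rotation":[0,0,0],"grip":60},{"linear":[0.511,-0.006,0.002],"rotation":[0,0,0],"grip":60},{"linear":[0.511,-0.006,0.002],"rotation":[0,0,0],"grip":60},{"linear":[0.511,-0.006,0.002],"rotation":[0,0,0],"grip":60},{"linear":[0.511,-0.006,0.002],"rotation":[0,0,0],"grip":60}]'; python3 -c "
from h import *
goto([446.5,265.2,46.5],-84.7)"
```

```text
time_s: 1.95
eef_pos: [445.6, 265.7, 46.8]
ee_rot: [0.705, -0.036, 0.708, 0.035]
force: [0.4, 0.2, 1.1]
grip_width: 0.702
t 1.95 at [445.65 265.75  46.76] F [0.4  0.18 1.1 ] M [ 0.03  0.03 -0.01] gw 0.7017
lin [ 0.0009 -0.0021  0.0027] rot [ 0.0153 -0.0081  0.0033]
tool axes [[-0.004, -0.1, 0.995], [-0.002, 0.995, 0.1], [-1.0, -0.002, -0.004]]
```

```bash
python3 -m jog '[{"linear":[0,-0.002,0.003],"rotation":[0.015,-0.008,0.003],"grip":30},{"linear":[0,-0.002,0.003],"rotation":[0.015,-0.008,0.003],"grip":15},{"linear":[0,-0.002,0.003],"rotation":[0.015,-0.008,0.003],"grip":0},{"linear":[0,-0.002,0.003],"rotation":[0.015,-0.008,0.003],"grip":0},{"linear":[0,-0.002,0.003],"rotation":[0.015,-0.008,0.003],"grip":0},{"linear":[0,-0.002,0.003],"rotation":[0.015,-0.008,0.003],"grip":0},{"linear":[0,-0.002,0.003],"rotation":[0.015,-0.008,0.003],"grip":0},{"linear":[0,-0.002,0.003],"rotation":[0.015,-0.008,0.003],"grip":0},{"linear":[0,-0.002,0.003],"rotation":[0.015,-0.008,0.003],"grip":0},{"linear":[0,-0.002,0.003],"rotation":[0.015,-0.008,0.003],"grip":0}]' 90; python3 -c "
from h import *
goto([446.5,265.2,46.5],-84.7)"
```

```text
time_s: 2.78
eef_pos: [447.3, 265.5, 48.0]
ee_rot: [0.707, -0.033, 0.706, 0.033]
force: [-1.2, 2.0, 7.6]
grip_width: 0.103
t 2.78 at [447.27 265.54  47.99] F [-1.18  1.97  7.6 ] M [-0.09  0.25 -0.05] gw 0.1035
lin [ 0.005  -0.0009 -0.0027] rot [ 0.0005  0.0041 -0.0008]
tool axes [[0.002, -0.093, 0.996], [0.001, 0.996, 0.093], [-1.0, 0.0, 0.002]]
```

```bash
python3 -m jog '[{"linear":[-0.05,0,0],"rotation":[0,0,0],"grip":0},{"linear":[-0.15,0,0],"rotation":[0,0,0],"grip":0},{"linear":[-0.28,0,0],"rotation":[0,0,0],"grip":0},{"linear":[-0.4,0,0],"rotation":[0,0,0],"grip":0},{"linear":[-0.5,0,0],"rotation":[0,0,0],"grip":0},{"linear":[-0.5,0,0],"rotation":[0,0,0],"grip":0},{"linear":[-0.5,0,0],"rotation":[0,0,0],"grip":0}]'; python3 - <<'E'
from h import *
from rig import *
import pickle
# entry: stand origin (468.7,-122.3), dir (0.230,-.973); arm origin 60mm short of the face
o=np.array([468.7,-122.3]);u=np.array([.230,-.973]); t=o-u*(42+60)
print(t); goto([*t,198],-76.7)
D={}
for n in ['side','top','wrist']:
    c=calibration(n); D[n]=(*capture(n),c); cv2.imwrite(f'pics/{n}2.png',D[n][0][:,:,::-1])
pickle.dump(D,open('d2.pkl','wb'))
cv2.imwrite('pics/c2.png',np.vstack([cv2.resize(D['side'][0][90:215,130:290],(640,500)),])[:,:,::-1])
E
```

```text
time_s: 3.37
eef_pos: [447.3, 265.6, 199.1]
ee_rot: [0.708, -0.032, 0.705, 0.033]
force: [-0.6, -0.0, -2.7]
grip_width: 0.104
[445.24  -23.054]
t 3.37 at [447.26 265.56 199.11] F [-0.56 -0.01 -2.68] M [-0.02  0.01 -0.02] gw 0.1037
lin [ 0.0023 -0.9573 -0.096 ] rot [-0.2784  0.0095 -0.0013]
tool axes [[0.005, -0.093, 0.996], [0.001, 0.996, 0.093], [-1.0, 0.001, 0.005]]
```

View pics/c2.png

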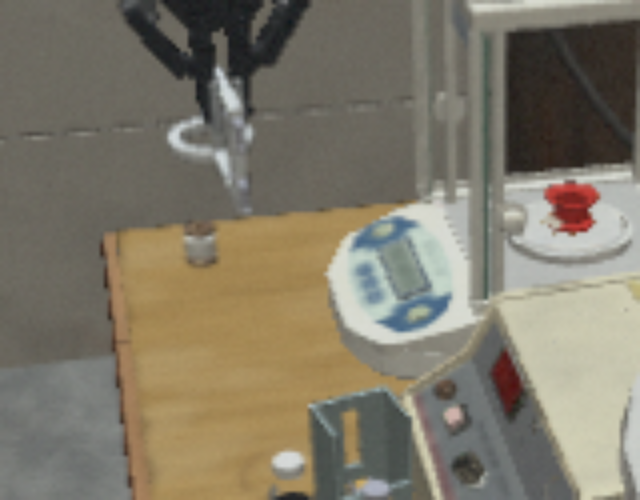

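View pics/top2.png

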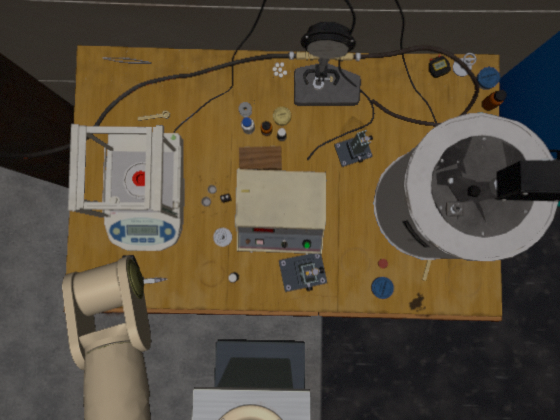

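View pics/wrist2.png

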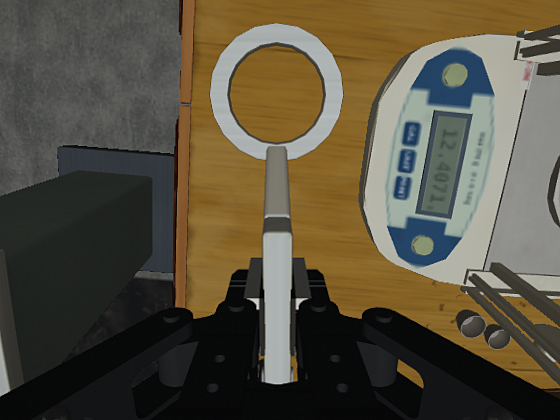

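```bash
python3 - <<'E'
from h import *; import pickle
D=pickle.load(open('d0.pkl','rb'))
for n in ['top','side']:
    P=cloud(D[n][2],D[n][1]).reshape(-1,3); 
    for x0 in range(480,620,20):
        m=(P[:,0]>x0)&(P[:,0]<x0+20)&(P[:,1]>-90)&(P[:,1]<220)&(P[:,2]<400); print(n,x0,np.nanpercentile(P[m,2],99.5).round() if m.sum() else None)
P=cloud(D['top'][2],D['top'][1]); print('bottle',P[272:283,228:239].reshape(-1,3)[P[272:283,228:239,2].ravel()>45].mean(0))
E
```

```text
top 480 18.0
top 500 11.0
top 520 132.0
top 540 135.0
top 560 158.0
top 580 172.0
top 600 294.0
side 480 2.0
side 500 70.0
side 520 135.0
side 540 132.0
side 560 162.0
side 580 170.0
side 600 291.0
bottle [452.36676793  56.96328794  54.80193815]
```

```bash
python3 -m jog '[{"linear":[0,-0.1,-0.01],"rotation":[0,0,0],"grip":0},{"linear":[0,-0.2,-0.02],"rotation":[0,0,0],"grip":0},{"linear":[0,-0.32,-0.03],"rotation":[-0.05,0,0],"grip":0},{"linear":[0,-0.44,-0.04],"rotation":[-0.1,0,0],"grip":0},{"linear":[0,-0.56,-0.055],"rotation":[-0.15,0,0],"grip":0},{"linear":[0,-0.68,-0.065],"rotation":[-0.2,0,0],"grip":0},{"linear":[0,-0.8,-0.08],"rotation":[-0.25,0.005,0],"grip":0},{"linear":[0,-0.9,-0.09],"rotation":[-0.278,0.0095,0],"grip":0},{"linear":[0,-0.957,-0.094],"rotation":[-0.278,0.0095,0],"grip":0},{"linear":[0,-0.957,-0.094],"rotation":[-0.278,0.0095,0],"grip":0},{"linear":[0,-0.957,-0.094],"rotation":[-0.278,0.0095,0],"grip":0},{"linear":[0,-0.957,-0.094],"rotation":[-0.278,0.0095,0],"grip":0}]'; python3 - <<'E'
from h import *
from rig import *
import pickle
o=np.array([469.3,-122.3]);u=np.array([.230,-.973]); t=o-u*(42+60)
print(t); goto([*t,198],-76.7)
D={}
for n in ['side','top','wrist']:
    c=calibration(n); D[n]=(*capture(n),c); cv2.imwrite(f'pics/{n}3.png',D[n][0][:,:,::-1])
pickle.dump((D,sense()),open('d3.pkl','wb'))
cv2.imwrite('pics/c3.png',np.hstack([cv2.resize(D['side'][0][120:280,165:285],(450,600),interpolation=2),cv2.resize(D['top'][0][240:310,260:330],(350,350),interpolation=2)if 0 else cv2.resize(D['top'][0][220:320,270:328],(348,600),interpolation=2)])[:,:,::-1])
E
```

```text
time_s: 4.52
eef_pos: [444.4, -22.6, 195.8]
ee_rot: [0.7, -0.082, 0.705, 0.082]
force: [-0.0, -0.4, -2.3]
grip_width: 0.102
[445.84  -23.054]
t 4.52 at [444.4  -22.61 195.77] F [-0.02 -0.37 -2.32] M [ 0.04 -0.06 -0.05] gw 0.1025
lin [-0.0075 -0.0025  0.0043] rot [-0.0003 -0.0142 -0.0027]
tool axes [[-0.007, -0.23, 0.973], [-0.0, 0.973, 0.23], [-1.0, 0.001, -0.007]]
```

View pics/c3.png

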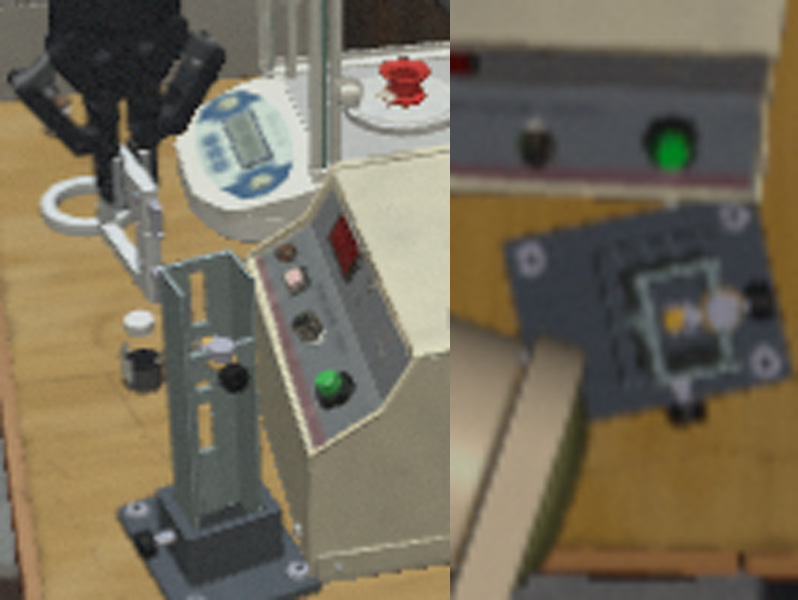

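View pics/wrist3.png

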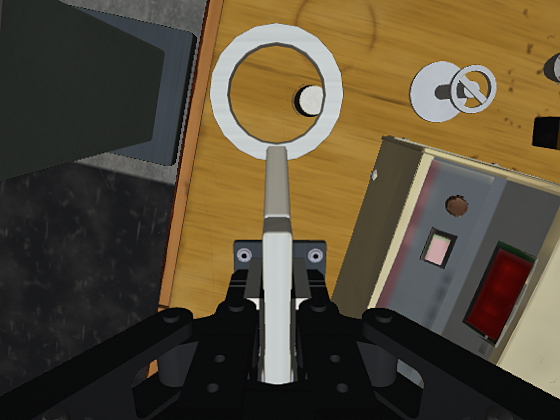

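```bash
python3 - <<'E'
from h import *; import pickle
D,s=pickle.load(open('d3.pkl','rb'))
p,d,c=D['wrist']; P=cloud(c,d)
cr=cv2.cvtColor(p[235:280,225:340],cv2.COLOR_RGB2BGR); cv2.imwrite('pics/foot.png',cv2.resize(cr,None,fx=6,fy=6,interpolation=2))
g=cv2.cvtColor(p,cv2.COLOR_RGB2GRAY)
def ctr(u0,v0,w=10):
    m=(g[v0-w:v0+w,u0-w:u0+w]>120); v,u=np.where(m); return u.mean()+u0-w,v.mean()+v0-w,m.sum()
a=ctr(244,256);b=ctr(317,256);print(a,b)
W=plane(c,[a[:2],b[:2]],14); print('screws',W,np.linalg.norm(W[1]-W[0]),'mid',W.mean(0),'dir',np.degrees(np.arctan2(*(W[1]-W[0])[1::-1])))
pos=s['eef_pos'][:2]; y=np.radians(-76.7)
q=s['ee_rot']; ax=R.from_quat([q[1],q[2],q[3],q[0]]).as_matrix(); zt=ax[:2,2]; print('lateral of screws mid vs TCP along jaw', (W.mean(0)[:2]-pos)@zt, 'along -y', (W.mean(0)[:2]-pos)@-ax[:2,1])
# bar & ring lateral
Q=P; 
ring=plane(c,np.c_[np.where((P[...,2]>140)&(P[...,2]<175)&(np.arange(420)[:,None]<165)&(cv2.cvtColor(p,cv2.COLOR_RGB2HSV)[...,1]<60))[::-1]],159)
cc=cv2.minEnclosingCircle(ring[:,:2].astype(np.float32)); print('ring',cc,'z med',np.nanmedian(P[30:60,250:300,2]), 'lat',(np.array(cc[0])-pos)@zt,'long',(np.array(cc[0])-pos)@ax[:2,1])
bar=P[240:300,262:294]; m=(bar[...,2]>215); A=bar[m]; print('bar z',np.median(A[:,2]),'lat',np.median((A[:,:2]-pos)@zt), 'zslope', np.polyfit((A[:,:2]-pos)@ax[:2,1],A[:,2],1))
E
```

```text
(np.float64(243.84920634920636), np.float64(254.46825396825398), np.int64(126)) (np.float64(314.93700787401576), np.float64(255.11023622047242), np.int64(127))
screws [[428.68192812 -94.20847065  14.        ]
 [494.66092579 -79.02936089  14.        ]] 67.70253693664976 mid [461.67142696 -86.61891577  14.        ] dir 12.956014282483832
lateral of screws mid vs TCP along jaw 1.7242164601835017 along -y 66.42433393562949
ring ((427.612060546875, 49.361629486083984), 32.12675476074219) z med 156.68356704951543 lat 0.007683797832751926 long 73.74625730875192
bar z 227.35740138752476 lat 0.9941161521497139 zslope [1.98737768e-02 2.26914785e+02]
```

View pics/foot.png

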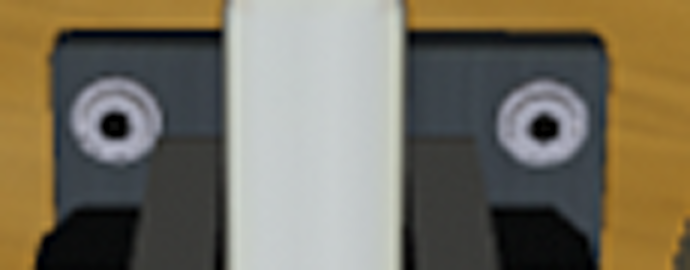

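```bash
python3 -m jog '[{"linear":[0.035,-0.03,0.0067],"rotation":[0,-0.014,-0.003],"grip":0},{"linear":[0.069,-0.08,0.0067],"rotation":[0,-0.014,-0.003],"grip":0},{"linear":[0.069,-0.117,0.0067],"rotation":[0,-0.014,-0.003],"grip":0},{"linear":[0.069,-0.117,0.0067],"rotation":[0,-0.014,-0.003],"grip":0},{"linear":[0.069,-0.117,0.0067],"rotation":[0,-0.014,-0.003],"grip":0}]'; python3 - <<'E'
from h import *
from rig import *
import pickle
o=np.array([469.3,-122.3]);u=np.array([.230,-.973]); t=o-u*(42+25)
print(t); goto([*t,175],-76.7)
D={}
for n in ['side','wrist']:
    c=calibration(n); D[n]=(*capture(n),c); cv2.imwrite(f'pics/{n}4.png',D[n][0][:,:,::-1])
pickle.dump((D,sense()),open('d4.pkl','wb'))
cv2.imwrite('pics/c4.png',np.hstack([cv2.resize(D['side'][0][165:265,180:240],(360,600),interpolation=2),cv2.resize(D['wrist'][0][220:290,225:335],(440,280),interpolation=2).__class__(1) if 0 else cv2.copyMakeBorder(cv2.resize(D['wrist'][0][220:290,225:335],(440,280),interpolation=2),0,320,0,0,0)])[:,:,::-1])
E
```

```text
time_s: 5.08
eef_pos: [454.8, -56.0, 175.9]
ee_rot: [0.703, -0.082, 0.702, 0.082]
force: [0.2, 0.8, -2.0]
grip_width: 0.104
[453.89  -57.109]
t 5.08 at [454.75 -56.03 175.88] F [ 0.25  0.77 -2.03] M [ 0.02 -0.02 -0.  ] gw 0.1035
lin [ 0.0029 -0.0028 -0.0036] rot [0.0011 0.0021 0.0017]
tool axes [[0.001, -0.231, 0.973], [-0.001, 0.973, 0.231], [-1.0, -0.001, 0.001]]
```

View pics/c4.png

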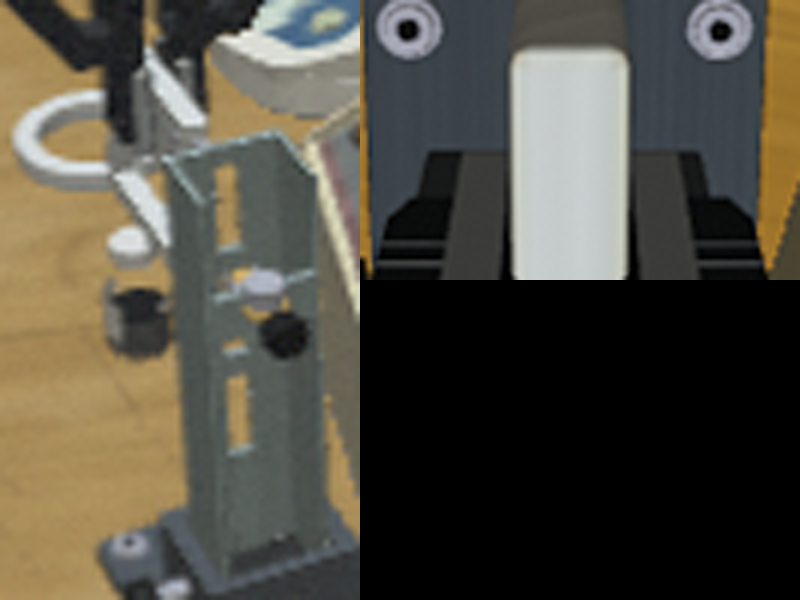

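```bash
python3 - <<'E'
from h import *; import pickle
D,s=pickle.load(open('d4.pkl','rb'))
p,d,c=D['wrist']
pos=s['eef_pos']; q=s['ee_rot']; ax=R.from_quat([q[1],q[2],q[3],q[0]]).as_matrix(); zt=ax[:2,2]
lat=lambda W:(W[...,:2]-pos[:2])@zt
lon=lambda W:(W[...,:2]-pos[:2])@-ax[:2,1]
W=plane(c,[[237.3,227.3],[315.0,227.3]],15); print(lat(W),lat(W).mean(),lon(W),np.degrees(np.arctan2(*(W[1]-W[0])[1::-1])))
E=plane(c,[[225+5/4,240],[225+404/4,240]],12);print('foot edges',lat(E))
B=plane(c,[[225+152/4,250],[225+268/4,250]],pos[2]+32); print('bar',lat(B),lon(B))
P=cloud(c,d)
m=(P[...,2]>115)&(P[...,2]<150)&(np.arange(420)[:,None]<165)
v,u=np.where(m); 
hs=cv2.cvtColor(p,cv2.COLOR_RGB2HSV)[...,1][m]<60
rg=plane(c,np.c_[u,v][hs],pos[2]-38); cc=cv2.minEnclosingCircle(rg[:,:2].astype(np.float32)); print(cc,lat(np.array(cc[0])),lon(np.array(cc[0])))
# side: slot geometry
p,d,c=D['side']; o=np.array([468.9,-122.3,0]);u_=np.array([.230,-.973,0])
def vplane(px,a):
    O,dd=rays(c,px); n=u_; t=(a-(O-o)@n)/(dd@n); return O+dd*t[:,None]
F=lambda px:vplane([(180+x/6,165+y/6) for x,y in px],2)
for nm,px in {'slot1 L,R @mid':[(218,205),(240,205)],'slot1 top,floor':[(227,165),(228,249)],'slot3 top,floor':[(237,372),(240,455)],'top edge':[(165,155),(275,132)],'sleeve':[(200,590)]}.items():
    X=F(px); print(nm,(X[:,:2]-pos[:2])@zt,X[:,2])
E
```

```text
[-33.65716636  33.97491734] 0.15887549242979304 [32.31852569 32.36105591] 13.342480597576913
foot edges [-44.20552424  44.44186576]
bar [-3.6924902   5.62800421] [-24.50589446 -24.49931133]
((496.39849853515625, 18.30438232421875), 89.78217315673828) 57.709025354706576 -62.260984668761516
slot1 L,R @mid [-6.40261269  1.86700791] [188.56734046 186.10067233]
slot1 top,floor [-2.21402116 -3.56988761] [204.13699484 168.83737986]
slot3 top,floor [-2.74748935 -3.42123782] [113.40465168  74.29081457]
top edge [-24.73744148  16.35392188] [214.73640444 212.55220238]
sleeve [-23.12223607] [14.16696723]
```

```bash
python3 - <<'E'
from h import *; import pickle
D,s=pickle.load(open('d4.pkl','rb'))
p=D['side'][0]
cv2.imwrite('pics/z4.png',cv2.resize(p[168:212,178:228],(680,598),interpolation=cv2.INTER_LANCZOS4)[:,:,::-1])
E
```

```text
(no output)
```

View pics/z4.png

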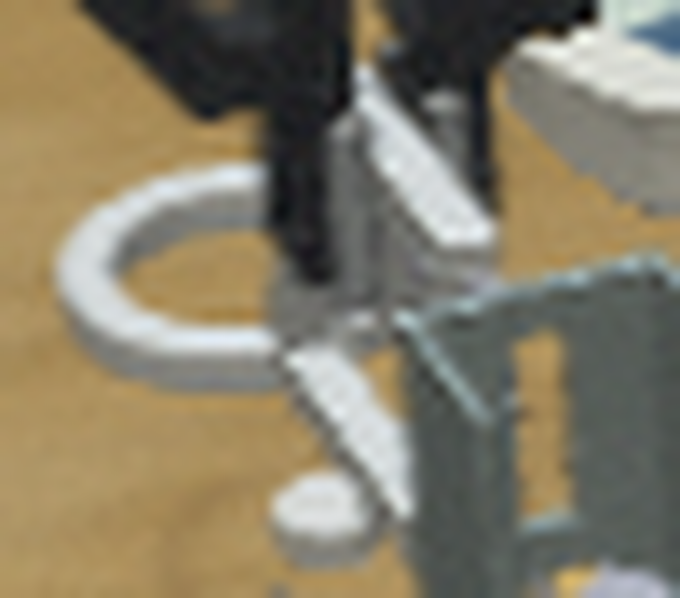

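```bash
python3 - <<'E'
from h import *; import pickle
D,s=pickle.load(open('d4.pkl','rb'))
p,d,c=D['side']; pos=s['eef_pos']; q=s['ee_rot']; ax=R.from_quat([q[1],q[2],q[3],q[0]]).as_matrix(); zt=ax[:2,2]; xt=-ax[:2,1]
px=lambda L:[((x+.5)/13.6-.5+178,(y+.5)/13.6-.5+168) for x,y in L]
B=plane(c,px([(440,243),(497,240)]),pos[2]+32); print('bar end lat',(B[:,:2]-pos[:2])@zt,'lon',(B[:,:2]-pos[:2])@xt)
n=np.r_[xt,0]
def vp(L,a):
    O,dd=rays(c,px(L)); P0=np.r_[pos[:2],0]; t=(a-(O-P0)@n)/(dd@n); X=O+dd*t[:,None]; return X
for a in (67,71):
  for nm,L in {'slot LR':[(515,430),(567,430)],'topcorners':[(398,318),(655,262)],'slot top/floor':[(540,330),(548,520)],'outer L':[(398,318),(412,500)]}.items():
    X=vp(L,a); print(a,nm,(X[:,:2]-pos[:2])@zt,X[:,2].round(1))
print('cam dir',(c['world_from_camera'][:2,3]-pos[:2])@zt,(c['world_from_camera'][:2,3]-pos[:2])@xt)
E
```

```text
bar end lat [-8.69873458 -0.37980151] lon [42.53112683 45.68335186]
67 slot LR [-7.28999132  1.35551546] [187.  184.4]
67 topcorners [-25.15579998  17.37932706] [212.8 211. ]
67 slot top/floor [-2.22872625 -2.64669864] [204.1 168.5]
67 outer L [-25.15579998 -24.97258119] [212.8 179.2]
71 slot LR [-8.80305239 -0.20368922] [189.8 187.2]
71 topcorners [-26.57350599  15.73459859] [215.6 213.7]
71 slot top/floor [-3.76880078 -4.18454233] [206.8 171.4]
71 outer L [-26.57350599 -26.3912651 ] [215.6 182.1]
cam dir -290.77844932596105 816.4435295254885
```

```bash
python3 -m jog '[{"linear":[0.003,-0.02,0],"rotation":[0,0.002,0.001],"grip":0},{"linear":[0.003,-0.033,0],"rotation":[0,0.002,0.001],"grip":0},{"linear":[0.003,-0.047,0],"rotation":[0,0.002,0.001],"grip":0},{"linear":[0.003,-0.047,0],"rotation":[0,0.002,0.001],"grip":0}]'; python3 -c "
from h import *
o=np.array([468.9,-122.3]);u=np.array([.230,-.973]); t=o-u*(42)
goto([*t,174.5],-76.7)"
```

```text
time_s: 5.52
eef_pos: [458.2, -70.0, 175.2]
ee_rot: [0.703, -0.082, 0.702, 0.082]
force: [0.3, -0.1, -1.2]
grip_width: 0.102
t 5.52 at [458.17 -70.04 175.2 ] F [ 0.3  -0.09 -1.18] M [-0.03  0.04  0.03] gw 0.1019
lin [ 0.0024 -0.0378 -0.0053] rot [0.0017 0.0012 0.0019]
tool axes [[0.001, -0.231, 0.973], [-0.001, 0.973, 0.231], [-1.0, -0.001, 0.001]]
```

Free so far; another 5 mm in small rows.

```bash
python3 -m jog '[{"linear":[0,-0.008,0],"rotation":[0,0,0],"grip":0},{"linear":[0,-0.017,0],"rotation":[0,0,0],"grip":0},{"linear":[0,-0.017,0],"rotation":[0,0,0],"grip":0}]'; python3 - <<'E'
from h import *
from rig import *
o=np.array([468.9,-122.3]);u=np.array([.230,-.973]); t=o-u*(42)
goto([*t,174.5],-76.7)
p,d=capture('side'); cv2.imwrite('pics/z5.png',cv2.resize(p[168:228,178:238],(600,600),interpolation=cv2.INTER_LANCZOS4)[:,:,::-1])
E
```

```text
time_s: 5.77
eef_pos: [459.4, -75.4, 175.2]
ee_rot: [0.703, -0.082, 0.702, 0.082]
force: [-0.5, -0.5, -1.7]
grip_width: 0.102
t 5.77 at [459.45 -75.43 175.2 ] F [-0.55 -0.48 -1.73] M [ 0.01  0.   -0.04] gw 0.1016
lin [ 0.0024 -0.0193 -0.0053] rot [0.001  0.0012 0.0021]
tool axes [[0.001, -0.231, 0.973], [-0.001, 0.973, 0.231], [-1.0, -0.001, 0.001]]
```

View pics/z5.png

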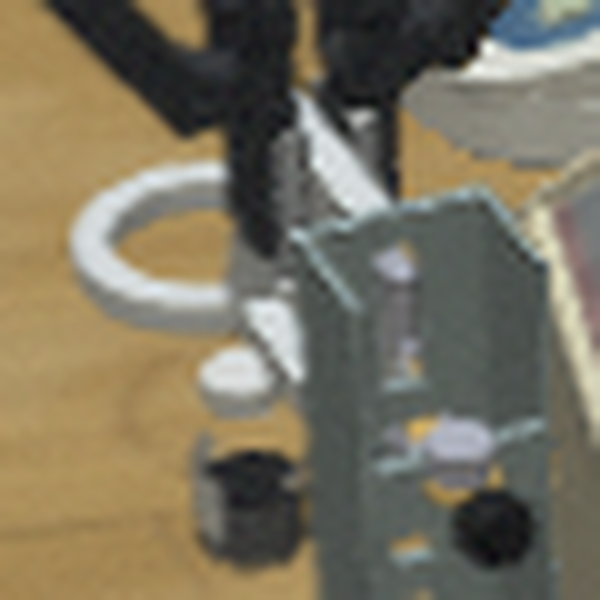

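```bash
python3 -m jog '[{"linear":[0,-0.007,0],"rotation":[0,0,0],"grip":0},{"linear":[0,-0.014,0],"rotation":[0,0,0],"grip":0},{"linear":[0,-0.014,0],"rotation":[0,0,0],"grip":0}]'; python3 - <<'E'
from h import *
o=np.array([468.9,-122.3]);u=np.array([.230,-.973]); t=o-u*(42)
goto([*t,174.5],-76.7)
E
```

```text
time_s: 6.07
eef_pos: [460.4, -79.6, 175.2]
ee_rot: [0.703, -0.082, 0.702, 0.082]
force: [-0.5, 0.2, -2.3]
grip_width: 0.107
t 6.07 at [460.45 -79.6  175.2 ] F [-0.55  0.23 -2.33] M [-0.03  0.02 -0.04] gw 0.1068
lin [ 0.0023 -0.005  -0.0053] rot [0.0007 0.0013 0.0021]
tool axes [[0.001, -0.23, 0.973], [-0.001, 0.973, 0.23], [-1.0, -0.001, 0.001]]
```

```bash
python3 -m jog '[{"linear":[0,-0.0033,0],"rotation":[0,0,0],"grip":0},{"linear":[0,-0.0067,0],"rotation":[0,0,0],"grip":0},{"linear":[0,-0.0067,0],"rotation":[0,0,0],"grip":0}]'; python3 - <<'E'
from h import *
goto([461,-82,174.5],-76.7)
E
python3 -m jog '[{"linear":[0,-0.0033,0],"rotation":[0,0,0],"grip":0},{"linear":[0,-0.0067,0],"rotation":[0,0,0],"grip":0},{"linear":[0,-0.0067,0],"rotation":[0,0,0],"grip":0}]'; python3 - <<'E'
from h import *
goto([461,-82,174.5],-76.7)
E
```

```text
time_s: 6.32
eef_pos: [460.9, -81.6, 175.2]
ee_rot: [0.703, -0.082, 0.702, 0.082]
force: [0.6, -0.0, -1.8]
grip_width: 0.099
t 6.32 at [460.91 -81.62 175.2 ] F [ 0.57 -0.02 -1.81] M [ 0.    0.   -0.05] gw 0.0993
lin [ 0.0023 -0.0013 -0.    ] rot [0.0006 0.0013 0.0018]
tool axes [[0.001, -0.23, 0.973], [-0.001, 0.973, 0.23], [-1.0, -0.001, 0.001]]
time_s: 6.57
eef_pos: [460.9, -81.8, 175.3]
ee_rot: [0.702, -0.081, 0.702, 0.083]
force: [-2.4, 12.6, 2.1]
grip_width: 0.107
t 6.57 at [460.92 -81.82 175.26] F [-2.41 12.57  2.08] M [1.67 0.34 0.06] gw 0.1067
lin [ 0.0025 -0.0006  0.0001] rot [ 0.0012  0.0006 -0.0063]
tool axes [[-0.0, -0.231, 0.973], [0.003, 0.973, 0.231], [-1.0, 0.003, 0.0]]
```

```bash
python3 -m jog '[{"linear":[0,0.002,0],"rotation":[0,0,-0.006],"grip":0},{"linear":[0,0.002,0],"rotation":[0,0,-0.006],"grip":0}]'; python3 - <<'E'
from h import *
from rig import *
goto([460.8,-81.3,170],-76.7)
p,d=capture('side'); cv2.imwrite('pics/z6.png',cv2.resize(p[168:228,178:238],(600,600),interpolation=cv2.INTER_LANCZOS4)[:,:,::-1])
E
```

```text
time_s: 6.73
eef_pos: [460.7, -81.0, 175.3]
ee_rot: [0.702, -0.082, 0.702, 0.082]
force: [-0.4, 0.6, -2.0]
grip_width: 0.102
t 6.73 at [460.74 -81.   175.29] F [-0.42  0.59 -2.03] M [-0.08 -0.02  0.  ] gw 0.1024
lin [ 0.0176 -0.001  -0.    ] rot [ 0.002   0.0005 -0.    ]
tool axes [[0.0, -0.231, 0.973], [0.0, 0.973, 0.231], [-1.0, 0.0, 0.0]]
```

View pics/z6.png

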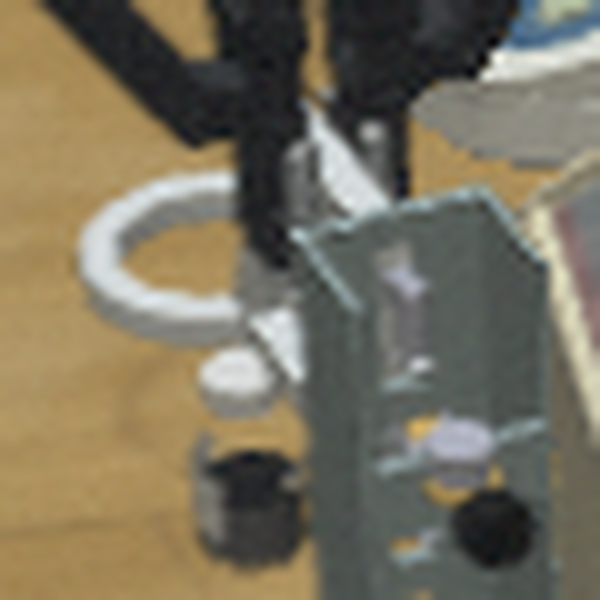

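```bash
python3 -m jog '[{"linear":[0.01,-0.0005,0],"rotation":[0,0,0],"grip":0},{"linear":[0.02,-0.0005,0],"rotation":[0,0,0],"grip":0},{"linear":[0.027,-0.0005,0],"rotation":[0,0,0],"grip":0},{"linear":[0.027,-0.0005,0],"rotation":[0,0,0],"grip":0}]'; python3 - <<'E'
from h import *
goto([460.8,-81.2,165],-76.7)
E
```

```text
time_s: 7.12
eef_pos: [460.6, -81.4, 166.5]
ee_rot: [0.702, -0.082, 0.703, 0.082]
force: [0.1, -0.2, -1.9]
grip_width: 0.101
t 7.12 at [460.58 -81.44 166.51] F [ 0.11 -0.19 -1.89] M [-0.06  0.01  0.01] gw 0.1006
lin [0.005  0.0006 0.0009] rot [ 0.0013 -0.0013 -0.0008]
tool axes [[-0.001, -0.231, 0.973], [0.0, 0.973, 0.231], [-1.0, 0.0, -0.001]]
```

```bash
python3 -m jog '[{"linear":[0.004,0,0],"rotation":[0,0,0],"grip":0},{"linear":[0.007,0,0],"rotation":[0,0,0],"grip":0},{"linear":[0.007,0,0],"rotation":[0,0,0],"grip":0}]'; python3 - <<'E'
from h import *
goto([460.8,-81.2,165],-76.7)
E
```

```text
time_s: 7.37
eef_pos: [460.5, -81.4, 164.2]
ee_rot: [0.702, -0.082, 0.703, 0.082]
force: [0.3, -0.3, -1.8]
grip_width: 0.104
t 7.37 at [460.53 -81.44 164.24] F [ 0.25 -0.29 -1.77] M [-0.06  0.06 -0.03] gw 0.1042
lin [-0.0025  0.0006  0.0011] rot [ 0.0012 -0.0016 -0.0011]
tool axes [[-0.001, -0.231, 0.973], [0.0, 0.973, 0.231], [-1.0, 0.001, -0.001]]
```

```bash
python3 -m jog '[{"linear":[0.003,0,0],"rotation":[0,0,0],"grip":0},{"linear":[0.005,0,0],"rotation":[0,0,0],"grip":0},{"linear":[0.005,0,0],"rotation":[0,0,0],"grip":0}]'; python3 - <<'E'
from h import *
goto([460.8,-81.2,165],-76.7)
E
```

```text
time_s: 7.62
eef_pos: [460.7, -81.4, 163.1]
ee_rot: [0.702, -0.082, 0.702, 0.082]
force: [-0.4, 2.6, 3.2]
grip_width: 0.105
t 7.62 at [460.74 -81.42 163.14] F [-0.41  2.65  3.22] M [-0.02  0.09  0.01] gw 0.1047
lin [-0.0062  0.0006  0.0004] rot [ 0.0015 -0.0003 -0.0002]
tool axes [[-0.0, -0.231, 0.973], [0.0, 0.973, 0.231], [-1.0, 0.0, -0.0]]
```

```bash
python3 -m jog '[{"linear":[0.003,0,0],"rotation":[0,0,0],"grip":0},{"linear":[0.004,0,0],"rotation":[0,0,0],"grip":0},{"linear":[0.004,0,0],"rotation":[0,0,0],"grip":0}]'; python3 - <<'E'
from h import *
goto([460.8,-81.2,165],-76.7)
E
```

```text
time_s: 7.87
eef_pos: [461.0, -81.3, 162.6]
ee_rot: [0.703, -0.082, 0.702, 0.082]
force: [-2.1, 3.0, 7.1]
grip_width: 0.104
t 7.87 at [460.98 -81.34 162.63] F [-2.09  2.98  7.11] M [ 0.04  0.21 -0.11] gw 0.1035
lin [-0.0079  0.0006 -0.0005] rot [0.0017 0.0018 0.0009]
tool axes [[0.001, -0.231, 0.973], [-0.0, 0.973, 0.231], [-1.0, -0.0, 0.001]]
```

```bash
python3 -m jog '[{"linear":[0.004,0,0],"rotation":[0,0,0],"grip":0},{"linear":[0.006,0,0],"rotation":[0,0,0],"grip":0},{"linear":[0.006,0,0],"rotation":[0,0,0],"grip":0}]'; python3 - <<'E'
from h import *
goto([460.8,-81.2,165],-76.7)
E
```

```text
time_s: 8.12
eef_pos: [461.3, -81.0, 161.9]
ee_rot: [0.703, -0.082, 0.701, 0.082]
force: [-4.5, 5.8, 11.4]
grip_width: 0.106
t 8.12 at [461.32 -81.04 161.94] F [-4.54  5.85 11.43] M [ 0.26  0.49 -0.1 ] gw 0.1057
lin [-0.0102 -0.0001 -0.0018] rot [0.0021 0.0047 0.0019]
tool axes [[0.002, -0.231, 0.973], [-0.0, 0.973, 0.231], [-1.0, -0.001, 0.002]]
```

```bash
python3 - <<'E'
from h import *
from rig import *
import pickle
D={}
for n in ['side','wrist']:
    c=calibration(n); D[n]=(*capture(n),c)
pickle.dump((D,sense()),open('d7.pkl','wb'))
print(sense()['force'])
p=D['side'][0]; w=D['wrist'][0]; cv2.imwrite('pics/w7.png',w[:,:,::-1])
cv2.imwrite('pics/z7.png',cv2.resize(p[168:228,178:238],(600,600),interpolation=cv2.INTER_LANCZOS4)[:,:,::-1])
pos,r,s=cur();P=cloud(D['wrist'][2],D['wrist'][1]); 
A=P[230:300,262:294].reshape(-1,3); A=A[A[:,2]>170]; ax=r.as_matrix(); l=(A[:,:2]-pos[:2])@ax[:2,1]; print('bar',np.median(A[:,2])-pos[2],np.polyfit(l,A[:,2]-pos[2],1),'ring z',np.nanmedian(P[30:60,250:300,2])-pos[2])
E
```

```text
[-3.8440813   5.95761164 11.44179543]
bar 31.0466721773833 [1.69606432e-02 3.03869227e+01] ring z -40.08270497959671
```

View pics/z7.png

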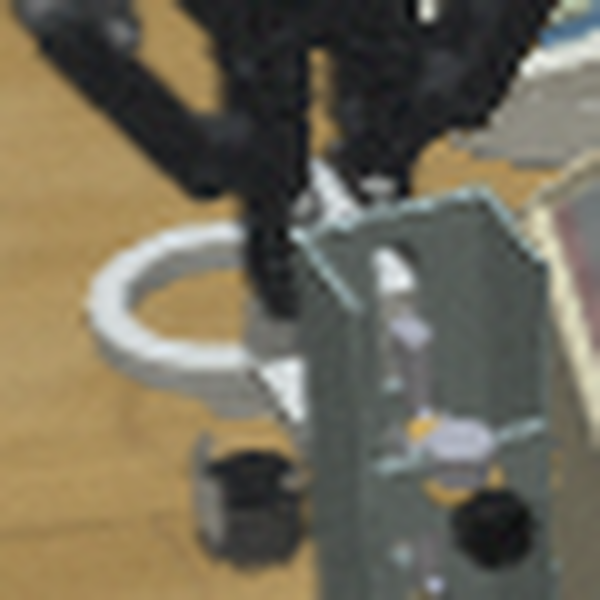

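View pics/w7.png

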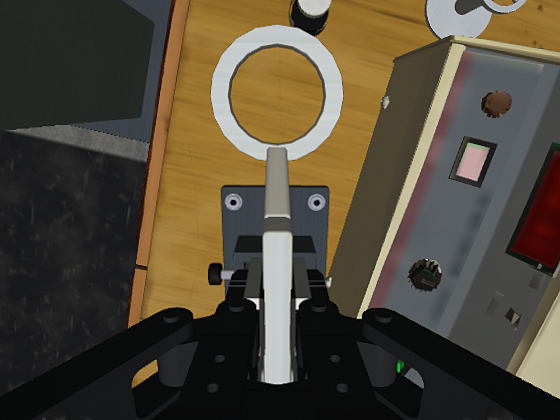

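```bash
python3 -m jog '[{"linear":[-0.006,0,-0.0015],"rotation":[0,0.004,0],"grip":0},{"linear":[-0.006,0,-0.0015],"rotation":[0,0.004,0],"grip":0}]'; python3 -c "
from h import *
goto([460.8,-81.2,165],-76.7)"; python3 -m jog '[{"linear":[0,0,0],"rotation":[0,0,0],"grip":25},{"linear":[0,0,0],"rotation":[0,0,0],"grip":40},{"linear":[0,0,0],"rotation":[0,0,0],"grip":40},{"linear":[0,0,0],"rotation":[0,0,0],"grip":40},{"linear":[0,0,0],"rotation":[0,0,0],"grip":40}]'; python3 - <<'E'
from h import *
from rig import *
goto([460.8,-81.2,260],-76.7)
p,d=capture('side')
cv2.imwrite('pics/z8.png',cv2.resize(p[168:228,178:238],(600,600),interpolation=cv2.INTER_LANCZOS4)[:,:,::-1])
E
```

```text
time_s: 8.38
eef_pos: [461.0, -81.2, 164.0]
ee_rot: [0.703, -0.083, 0.702, 0.082]
force: [0.0, -0.3, -2.1]
grip_width: 0.102
t 8.38 at [460.97 -81.19 164.  ] F [ 0.   -0.27 -2.15] M [-0.02  0.02 -0.04] gw 0.1018
lin [-0.0033  0.0001 -0.0005] rot [0.0024 0.0014 0.0028]
tool axes [[0.001, -0.231, 0.973], [-0.001, 0.973, 0.231], [-1.0, -0.001, 0.001]]
time_s: 8.8
eef_pos: [460.9, -81.2, 163.9]
ee_rot: [0.703, -0.083, 0.702, 0.082]
force: [0.7, -0.3, 0.1]
grip_width: 0.47
t 8.80 at [460.92 -81.23 163.87] F [ 0.67 -0.34  0.09] M [0.02 0.01 0.03] gw 0.4702
lin [-3.204e-01 -2.000e-04 -2.000e-04] rot [0.0023 0.001  0.0026]
tool axes [[0.001, -0.231, 0.973], [-0.001, 0.973, 0.231], [-1.0, -0.001, 0.0]]
```

View pics/z8.png

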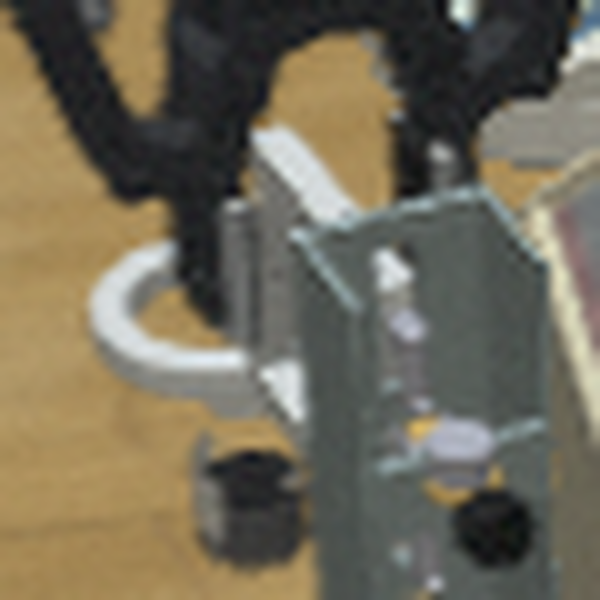

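```bash
python3 -m jog '[{"linear":[-0.1,0,0],"rotation":[0,0,0],"grip":40},{"linear":[-0.2,0,0],"rotation":[0.002,0.001,0.003],"grip":40},{"linear":[-0.2,0,0],"rotation":[0.002,0.001,0.003],"grip":30},{"linear":[-0.2,-0.05,0],"rotation":[0.002,0.001,0.003],"grip":0},{"linear":[-0.2,-0.083,0],"rotation":[0.002,0.001,0.003],"grip":0},{"linear":[-0.2,-0.083,0],"rotation":[0.002,0.001,0.003],"grip":0},{"linear":[-0.2,-0.083,0],"rotation":[0.002,0.001,0.003],"grip":0},{"linear":[-0.2,-0.083,0],"rotation":[0.002,0.001,0.003],"grip":0}]'; python3 - <<'E'
from h import *
from rig import *
u=np.array([.230,-.973]); t=np.array([460.92,-81.23])+26*u
goto([*t,200],-76.7)
p,d=capture('side'); w,_=capture('wrist')
cv2.imwrite('pics/z9.png',np.hstack([cv2.resize(p[148:228,178:238],(400,533),interpolation=cv2.INTER_LANCZOS4),cv2.resize(w,(400,300))[:, :].repeat(1,0) if 0 else cv2.copyMakeBorder(cv2.resize(w,(400,300)),0,233,0,0,0)])[:,:,::-1])
E
```

```text
time_s: 9.52
eef_pos: [466.4, -105.1, 223.5]
ee_rot: [0.702, -0.082, 0.703, 0.082]
force: [0.9, 0.3, -0.4]
grip_width: 0.003
t 9.52 at [ 466.43 -105.06  223.51] F [ 0.9   0.33 -0.38] M [-0.03 -0.07 -0.01] gw 0.0031
lin [ 0.0784 -0.0052  0.0004] rot [-0.0001 -0.0012 -0.0019]
tool axes [[-0.001, -0.23, 0.973], [0.001, 0.973, 0.23], [-1.0, 0.001, -0.001]]
```

View pics/z9.png

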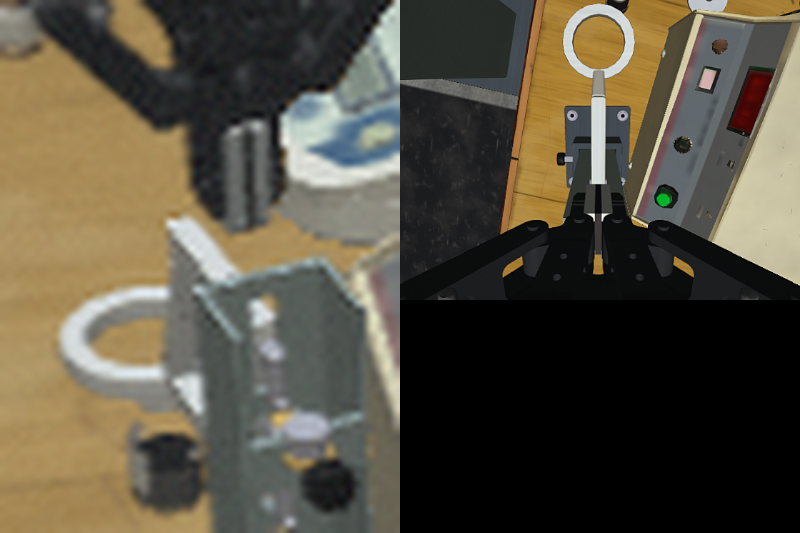

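```bash
python3 -m jog '[{"linear":[0.05,-0.006,0],"rotation":[0,-0.001,-0.002],"grip":0},{"linear":[0.083,-0.006,0],"rotation":[0,-0.001,-0.002],"grip":0},{"linear":[0.083,-0.006,0],"rotation":[0,-0.001,-0.002],"grip":0}]'; python3 -m jog '[{"linear":[0.004,0,0],"rotation":[0,0,0],"grip":0},{"linear":[0.007,0,0],"rotation":[0,0,0],"grip":0},{"linear":[0.007,0,0],"rotation":[0,0,0],"grip":0}]'; python3 -c "
from h import *
goto([466.9,-106.5,195],-76.7)"
```

```text
time_s: 9.87
eef_pos: [466.0, -106.0, 196.9]
ee_rot: [0.701, -0.081, 0.703, 0.083]
force: [0.0, 0.2, -0.1]
grip_width: 0.002
time_s: 10.12
eef_pos: [466.0, -105.9, 195.0]
ee_rot: [0.701, -0.082, 0.703, 0.083]
force: [-0.4, 0.6, -0.3]
grip_width: 0.001
t 10.12 at [ 466.05 -105.93  194.95] F [-0.43  0.57 -0.34] M [ 0.04 -0.04 -0.02] gw 0.0011
lin [-0.0002 -0.0025  0.0023] rot [ 0.0015 -0.0051 -0.0041]
tool axes [[-0.003, -0.231, 0.973], [0.001, 0.973, 0.231], [-1.0, 0.002, -0.003]]
```

Now press step by step.

```bash
for i in 1; do python3 -m jog '[{"linear":[0.003,-0.002,0.002],"rotation":[0,-0.004,-0.004],"grip":0},{"linear":[0.006,-0.002,0.002],"rotation":[0,-0.004,-0.004],"grip":0},{"linear":[0.006,-0.002,0.002],"rotation":[0,-0.004,-0.004],"grip":0}]'; done
```

```text
time_s: 10.37
eef_pos: [467.0, -106.2, 193.8]
ee_rot: [0.703, -0.082, 0.702, 0.082]
force: [-1.3, 2.1, 4.3]
grip_width: 0.001
```

```bash
python3 -m jog '[{"linear":[0.003,0,0],"rotation":[0,0,0],"grip":0},{"linear":[0.005,0,0],"rotation":[0,0,0],"grip":0},{"linear":[0.005,0,0],"rotation":[0,0,0],"grip":0}]'
```

```text
time_s: 10.62
eef_pos: [467.3, -106.1, 193.5]
ee_rot: [0.703, -0.082, 0.702, 0.082]
force: [-3.0, 2.8, 9.6]
grip_width: 0.002
```

```bash
python3 -m jog '[{"linear":[0.004,0,0],"rotation":[0,0,0],"grip":0},{"linear":[0.0065,0,0],"rotation":[0,0,0],"grip":0},{"linear":[0.0065,0,0],"rotation":[0,0,0],"grip":0}]'; python3 -c "
from h import *
goto([466.9,-106.5,195],-76.7)"
```

```text
time_s: 10.87
eef_pos: [467.6, -106.0, 193.2]
ee_rot: [0.704, -0.083, 0.701, 0.082]
force: [-3.6, 3.8, 13.4]
grip_width: 0.002
t 10.87 at [ 467.57 -105.99  193.16] F [-3.63  3.78 13.44] M [ 0.5   0.77 -0.06] gw 0.0024
lin [-0.0062 -0.0012 -0.0026] rot [0.0022 0.0067 0.0036]
tool axes [[0.004, -0.231, 0.973], [-0.001, 0.973, 0.231], [-1.0, -0.002, 0.003]]
```

```bash
python3 - <<'E'
from h import *
from rig import *
import pickle
p,d=capture('side'); w,wd=capture('wrist'); c=calibration('wrist'); pickle.dump((w,wd,c),open('w10.pkl','wb'))
print(sense()['force'],sense()['eef_pos'])
cv2.imwrite('pics/z10.png',cv2.resize(p[168:228,178:238],(600,600),interpolation=cv2.INTER_LANCZOS4)[:,:,::-1])
P=cloud(c,wd); pos,r,s=cur(); ax=r.as_matrix(); l=(P[...,:2]-pos[:2])@ax[:2,1]; t=(P[...,:2]-pos[:2])@ax[:2,2]
m=(P[...,2]>180)&(abs(t)<4)&(l>20); A=P[m]; print('bar',len(A),np.polyfit(l[m],A[:,2],1), l[m].min(),l[m].max())
m=(P[...,2]>100)&(P[...,2]<140)&(l>60)&(abs(t)<40); print('ring z',np.nanmedian(P[m][:,2]),np.polyfit(l[m],P[m][:,2],1))
E
```

```text
[-4.32582607  3.10515834 13.50531194] [ 467.55472187 -105.98532084  193.14350141]
bar 1459 [-4.61131379e-02  1.92810078e+02] 20.034036235271415 57.65871564936003
ring z 119.40174290793955 [-8.01741137e-02  1.27430721e+02]
```

View pics/z10.png

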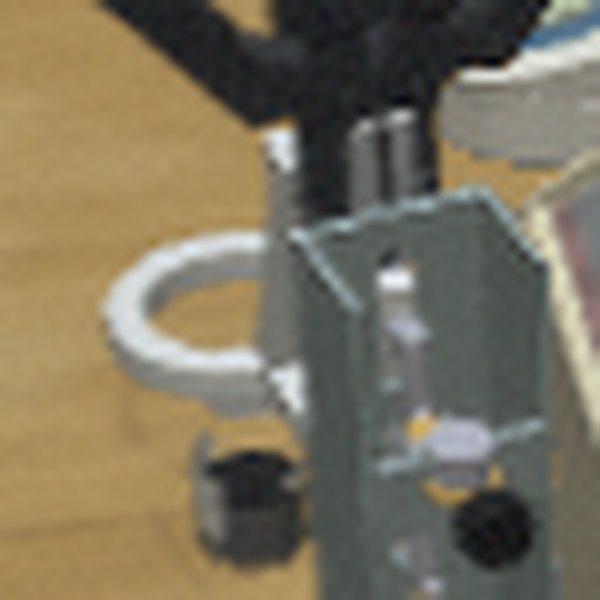

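```bash
python3 -m jog '[{"linear":[-0.03,0,-0.002],"rotation":[0.002,0.007,0.003],"grip":0},{"linear":[-0.1,0.02,-0.002],"rotation":[0.002,0.007,0.003],"grip":0},{"linear":[-0.1,0.047,-0.002],"rotation":[0.002,0.007,0.003],"grip":40},{"linear":[-0.1,0.047,-0.002],"rotation":[0.002,0.007,0.003],"grip":40},{"linear":[-0.1,0.047,-0.002],"rotation":[0.002,0.007,0.003],"grip":40},{"linear":[-0.1,0.047,-0.002],"rotation":[0.002,0.007,0.003],"grip":40},{"linear":[-0.1,0.047,-0.002],"rotation":[0.002,0.007,0.003],"grip":40}]'; python3 - <<'E'
from h import *
from rig import *
import pickle
u=np.array([.230,-.973]); t=np.array([460.92,-81.23])+12*u
goto([*t,161],-76.7)
w,wd=capture('wrist'); c=calibration('wrist'); cv2.imwrite('pics/w11.png',w[:,:,::-1])
P=cloud(c,wd); pos,r,s=cur(); ax=r.as_matrix(); l=(P[...,:2]-pos[:2])@ax[:2,1]; t=(P[...,:2]-pos[:2])@ax[:2,2]
m=(P[...,2]>180)&(P[...,2]<205)&(abs(t)<4)&(l>2)&(l<70); A=P[m]; print('bar',len(A),np.polyfit(l[m],A[:,2],1), l[m].min(),l[m].max())
m=(P[...,2]>100)&(P[...,2]<140)&(l>60)&(abs(t)<40); print('ring z',np.nanmedian(P[m][:,2]),np.polyfit(l[m],P[m][:,2],1))
m=(P[...,2]>180)&(P[...,2]<205)&(l>2)&(l<70)&(abs(t)<12); print('bar lat',np.polyfit(l[m],t[m],1))
E
```

```text
time_s: 11.55
eef_pos: [463.4, -92.5, 222.4]
ee_rot: [0.702, -0.082, 0.703, 0.082]
force: [0.1, 0.0, 0.1]
grip_width: 0.468
t 11.55 at [463.44 -92.51 222.45] F [0.15 0.04 0.05] M [ 0.01 -0.03 -0.01] gw 0.4677
lin [ 0.2048 -0.0016  0.0007] rot [-0.0003 -0.0022 -0.0008]
tool axes [[-0.001, -0.23, 0.973], [0.0, 0.973, 0.23], [-1.0, 0.0, -0.001]]
bar 1061 [-5.30808940e-02  1.92447436e+02] 2.0123502341886135 43.662930557840824
ring z 119.34043270874193 [-3.89603191e-02  1.22632870e+02]
bar lat [0.0223353  2.22255789]
```

View pics/w11.png

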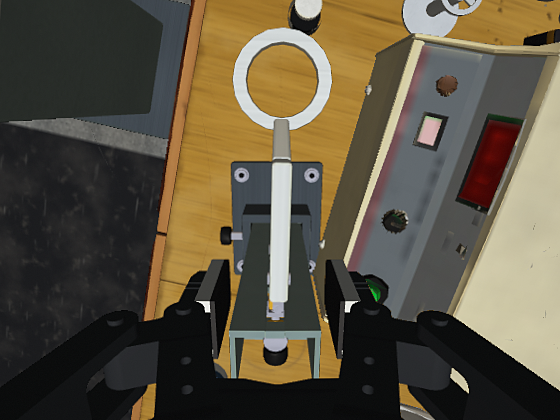

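```bash
python3 - <<'E'
import cv2
w=cv2.imread('pics/w11.png'); cv2.imwrite('pics/w11z.png',cv2.resize(w[220:370,215:340],(667,800-0)[:2] if 0 else (500,600),interpolation=cv2.INTER_LANCZOS4))
E
```

```text
(no output)
```

View pics/w11z.png

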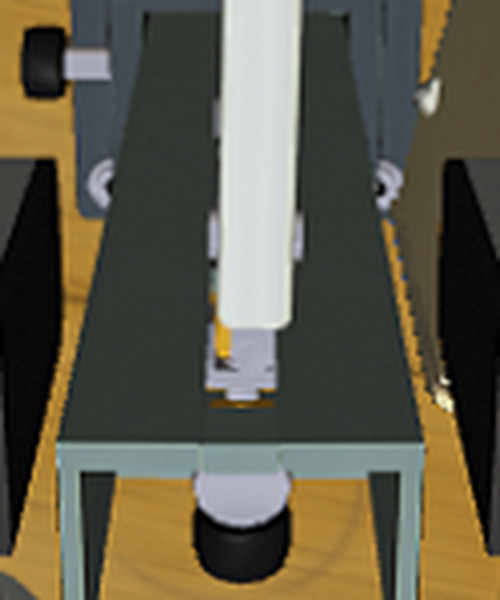

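```bash
python3 -m jog '[{"linear":[0.1,-0.001,-0.0037],"rotation":[0,-0.002,0],"grip":40},{"linear":[0.205,-0.001,-0.0037],"rotation":[0,-0.002,0],"grip":40},{"linear":[0.205,-0.001,-0.0037],"rotation":[0,-0.002,0],"grip":40},{"linear":[0.205,-0.001,-0.0037],"rotation":[0,-0.002,0],"grip":40}]'; python3 -c "
from h import *
goto([462.37,-92.76,160.6],-76.7)"
```

```text
time_s: 11.93
eef_pos: [462.0, -93.0, 160.6]
ee_rot: [0.701, -0.081, 0.703, 0.082]
force: [0.7, 0.8, 0.7]
grip_width: 0.469
t 11.93 at [461.98 -93.02 160.65] F [0.66 0.81 0.75] M [ 0.   -0.05  0.  ] gw 0.4689
lin [0.0001 0.0006 0.0014] rot [-0.0008 -0.0045 -0.0042]
tool axes [[-0.003, -0.23, 0.973], [0.002, 0.973, 0.23], [-1.0, 0.002, -0.002]]
```

```bash
python3 -m jog '[{"linear":[0,0,0.001],"rotation":[0,-0.004,-0.004],"grip":20},{"linear":[-0.002,0,0.001],"rotation":[0,-0.004,-0.004],"grip":0},{"linear":[-0.003,0,0.001],"rotation":[0,-0.004,-0.004],"grip":0},{"linear":[-0.003,0,0.001],"rotation":[0,-0.004,-0.004],"grip":0},{"linear":[-0.003,0,0.001],"rotation":[0,-0.004,-0.004],"grip":0},{"linear":[-0.003,0,0.001],"rotation":[0,-0.004,-0.004],"grip":0},{"linear":[-0.003,0,0.001],"rotation":[0,-0.004,-0.004],"grip":0}]' 110; cat > m.py <<'E'
from h import *
from rig import *
goto([462.37,-92.76,160.6],-76.7)
w,wd=capture('wrist'); c=calibration('wrist'); 
P=cloud(c,wd); pos,r,s=cur(); ax=r.as_matrix(); l=(P[...,:2]-pos[:2])@ax[:2,1]; t=(P[...,:2]-pos[:2])@ax[:2,2]
h=P[...,2]-pos[2]
m=(h>20)&(h<45)&(abs(t)<4)&(l>15)&(l<70); A=P[m]; print('bar',len(A),np.polyfit(l[m],h[m],1), l[m].min(),l[m].max())
m=(h<-20)&(h>-60)&(l>50)&(l<130)&(abs(t)<40)&(w.min(2)>90); print('ring h',np.nanmedian(h[m]),np.polyfit(l[m],h[m],1),'lat',(t[m].min()+t[m].max())/2)
E
python3 m.py
```

```text
time_s: 12.52
eef_pos: [462.5, -93.2, 162.8]
ee_rot: [0.703, -0.082, 0.702, 0.081]
force: [-4.0, 1.1, 7.3]
grip_width: 0.097
t 12.52 at [462.5  -93.25 162.85] F [-3.98  1.12  7.26] M [-0.14  0.49 -0.15] gw 0.0967
lin [ 0.0075  0.0017 -0.    ] rot [-0.001   0.0016  0.0026]
tool axes [[0.001, -0.23, 0.973], [-0.001, 0.973, 0.23], [-1.0, -0.001, 0.001]]
bar 2106 [-0.05941526 29.46651077] 15.03287520450443 44.50447284493321
ring h -43.93030158863621 [ -0.0854768  -35.81809426] lat 1.1094446055055407
```

```bash
python3 -m jog '[{"linear":[-0.004,0,0],"rotation":[0,0.001,0.03],"grip":0},{"linear":[-0.008,0,0],"rotation":[0,0.001,0.08],"grip":0},{"linear":[-0.008,0,0],"rotation":[0,0.001,0.08],"grip":0},{"linear":[-0.008,0,0],"rotation":[0,0.001,0.08],"grip":0}]'; python3 m.py
```

```text
time_s: 12.9
eef_pos: [462.8, -93.6, 165.6]
ee_rot: [0.701, -0.068, 0.703, 0.095]
force: [-0.0, -0.5, 2.1]
grip_width: 0.1
t 12.90 at [462.83 -93.55 165.62] F [-0.01 -0.47  2.14] M [-0.38 -0.12  0.04] gw 0.0996
lin [ 0.0168  0.0023 -0.0009] rot [-0.0021  0.0025 -0.0771]
tool axes [[-0.008, -0.229, 0.973], [0.038, 0.973, 0.229], [-0.999, 0.039, 0.001]]
bar 2056 [-0.03861591 29.88697827] 15.01546252199894 43.44442942425179
ring h -40.639992477271534 [ -0.03999907 -36.57832405] lat 1.0530871227833174
```

```bash
python3 - <<'E'
from h import *; import pickle
for f in ['d3.pkl','d4.pkl','d7.pkl']:
    D,s=pickle.load(open(f,'rb')); w,wd,c=D['wrist']; q=s['ee_rot']; ax=R.from_quat([q[1],q[2],q[3],q[0]]).as_matrix(); pos=s['eef_pos']
    P=cloud(c,wd); l=(P[...,:2]-pos[:2])@ax[:2,1]; t=(P[...,:2]-pos[:2])@ax[:2,2]; h=P[...,2]-pos[2]
    m=(h>20)&(h<45)&(abs(t)<4)&(l>5)&(l<32); print(f,'bar',np.polyfit(l[m],h[m],1))
    m=(h>20)&(h<45)&(abs(t)<4)&(l>15)&(l<70); print(f,'bar',np.polyfit(l[m],h[m],1),l[m].max())
    m=(h<-20)&(h>-60)&(l>40)&(l<130)&(abs(t)<40)&(w.min(2)>90); print('ring h',np.nanmedian(h[m]),np.polyfit(l[m],h[m],1),'lat',(t[m].min()+t[m].max())/2)
E
```

```text
d3.pkl bar [-0.13960389 33.25655825]
d3.pkl bar [-0.2586618  36.33372358] 30.85046815753926
ring h -38.5614541051294 [ -0.04143835 -34.9225062 ] lat 0.015147302614550995
d4.pkl bar [-0.13693542 33.25829483]
d4.pkl bar [-0.26653621 36.58432992] 30.669418624682795
ring h -38.560423854565045 [ -0.04144912 -34.94573268] lat 0.4236304932533237
d7.pkl bar [-0.138747   33.19433838]
d7.pkl bar [-0.2725254 36.6513587] 30.972622689906395
ring h -39.119990382903055 [ -0.0497323  -34.86407775] lat 0.5371873290155627
```

```bash
python3 -m jog '[{"linear":[0.003,0,-0.001],"rotation":[0,0.002,0],"grip":0},{"linear":[0.006,0,-0.001],"rotation":[0,0.002,0],"grip":0},{"linear":[0.006,0,-0.001],"rotation":[0,0.002,0],"grip":0}]'; python3 -c "
from h import *
goto([462.37,-92.76,160.6],-76.7)"
```

```text
time_s: 13.2
eef_pos: [462.9, -93.2, 164.4]
ee_rot: [0.701, -0.068, 0.703, 0.095]
force: [0.2, 2.4, 5.4]
grip_width: 0.098
t 13.20 at [462.87 -93.25 164.36] F [0.16 2.43 5.38] M [-0.13 -0.1   0.06] gw 0.0980
lin [ 0.0126  0.0015 -0.0013] rot [-0.0008  0.0028 -0.0752]
tool axes [[-0.007, -0.23, 0.973], [0.037, 0.973, 0.23], [-0.999, 0.038, 0.001]]
```

```bash
python3 -m jog '[{"linear":[0.004,0,-0.001],"rotation":[0,0.002,0.002],"grip":0},{"linear":[0.0075,0,-0.001],"rotation":[0,0.002,0.002],"grip":0},{"linear":[0.0075,0,-0.001],"rotation":[0,0.002,0.002],"grip":0}]'; python3 -c "
from h import *
goto([462.37,-92.76,160.6],-76.7)"
```

```text
time_s: 13.45
eef_pos: [463.1, -93.2, 162.7]
ee_rot: [0.701, -0.069, 0.703, 0.095]
force: [0.6, 1.8, 4.2]
grip_width: 0.094
t 13.45 at [463.09 -93.16 162.72] F [0.55 1.84 4.19] M [-0.37 -0.24  0.03] gw 0.0941
lin [ 0.0071  0.0016 -0.002 ] rot [ 0.0002  0.0041 -0.0749]
tool axes [[-0.007, -0.23, 0.973], [0.037, 0.972, 0.23], [-0.999, 0.037, 0.002]]
```

```bash
python3 -m jog '[{"linear":[0.004,0,-0.002],"rotation":[0,0.004,0.002],"grip":0},{"linear":[0.0075,0,-0.002],"rotation":[0,0.004,0.002],"grip":0},{"linear":[0.0075,0,-0.002],"rotation":[0,0.004,0.002],"grip":0}]'; python3 m.py
```

```text
time_s: 13.7
eef_pos: [462.9, -93.2, 160.7]
ee_rot: [0.701, -0.069, 0.703, 0.095]
force: [1.6, 0.0, 1.3]
grip_width: 0.098
t 13.70 at [462.87 -93.21 160.74] F [1.64 0.02 1.32] M [-0.47 -0.39  0.03] gw 0.0980
lin [ 0.0005  0.0018 -0.0013] rot [ 0.0012  0.0023 -0.0747]
tool axes [[-0.007, -0.23, 0.973], [0.037, 0.972, 0.231], [-0.999, 0.037, 0.001]]
bar 2067 [-0.03961408 29.79942134] 15.005624616398315 43.41873810681375
ring h -40.90866094409887 [ -0.04527287 -36.35919576] lat 0.8438093586642879
```

```bash
python3 -m jog '[{"linear":[0.004,0,-0.001],"rotation":[0,0.002,0.002],"grip":0},{"linear":[0.0075,0,-0.001],"rotation":[0,0.002,0.002],"grip":0},{"linear":[0.0075,0,-0.001],"rotation":[0,0.002,0.002],"grip":0}]'; python3 m.py
```

```text
time_s: 14.0
eef_pos: [462.5, -93.5, 157.9]
ee_rot: [0.701, -0.069, 0.704, 0.095]
force: [1.6, -2.3, -3.7]
grip_width: 0.095
t 14.00 at [462.49 -93.46 157.92] F [ 1.6  -2.27 -3.75] M [-0.83 -0.52  0.01] gw 0.0948
lin [-0.0088  0.0027  0.0002] rot [ 0.0012 -0.0006 -0.0762]
tool axes [[-0.009, -0.23, 0.973], [0.037, 0.972, 0.231], [-0.999, 0.038, -0.0]]
bar 2065 [-0.04224967 29.92877839] 15.003375541622292 43.532836316824394
ring h -40.686266137600626 [ -0.04130565 -36.50049224] lat 0.9905135898652322
```

```bash
python3 -m jog '[{"linear":[0.003,0,0],"rotation":[0,0,0],"grip":0},{"linear":[0.005,0,0],"rotation":[0,0,0],"grip":0},{"linear":[0.005,0,0],"rotation":[0,0,0],"grip":0}]'; python3 -c "
from h import *
goto([462.37,-92.76,160.6],-76.7)"
```

```text
time_s: 14.3
eef_pos: [462.7, -93.4, 157.6]
ee_rot: [0.701, -0.069, 0.704, 0.095]
force: [-2.2, 1.2, 12.8]
grip_width: 0.097
t 14.30 at [462.66 -93.4  157.57] F [-2.24  1.22 12.75] M [-0.27  0.37 -0.04] gw 0.0971
lin [-0.01    0.0027 -0.0004] rot [ 0.0009  0.0009 -0.0755]
tool axes [[-0.008, -0.23, 0.973], [0.037, 0.972, 0.23], [-0.999, 0.038, 0.0]]
```

```bash
python3 -m jog '[{"linear":[0.003,0,0],"rotation":[0,0,0],"grip":0},{"linear":[0.005,0,0],"rotation":[0,0,0],"grip":0},{"linear":[0.005,0,0],"rotation":[0,0,0],"grip":0}]'; python3 m.py
```

```text
time_s: 14.55
eef_pos: [462.8, -93.4, 157.5]
ee_rot: [0.701, -0.069, 0.703, 0.095]
force: [-4.1, 1.4, 15.5]
grip_width: 0.092
t 14.55 at [462.75 -93.39 157.49] F [-4.12  1.41 15.47] M [-0.28  0.73 -0.12] gw 0.0916
lin [-0.0103  0.0027 -0.0008] rot [ 0.0006  0.0022 -0.0742]
tool axes [[-0.007, -0.23, 0.973], [0.036, 0.972, 0.23], [-0.999, 0.037, 0.001]]
bar 2058 [-0.04176157 29.88081575] 15.010622366559842 43.43811581889264
ring h -40.975407384346866 [ -0.04491609 -36.48094146] lat 1.1528744874814265
```

```bash
python3 -m jog '[{"linear":[-0.001,0,-0.001],"rotation":[0,0.002,0],"grip":0},{"linear":[-0.001,0,-0.001],"rotation":[0,0.002,0],"grip":0},{"linear":[-0.001,0,-0.001],"rotation":[0,0.002,0],"grip":20},{"linear":[-0.001,0,-0.001],"rotation":[0,0.002,0],"grip":40},{"linear":[-0.001,0,-0.001],"rotation":[0,0.002,0],"grip":40},{"linear":[-0.001,0,-0.001],"rotation":[0,0.002,0],"grip":40},{"linear":[-0.001,0,-0.001],"rotation":[0,0.002,0],"grip":40}]'; python3 -m jog '[{"linear":[-0.08,0,0],"rotation":[0,0,0],"grip":40},{"linear":[-0.2,0,0],"rotation":[0,0,-0.07],"grip":40},{"linear":[-0.3,0.03,0],"rotation":[0,0,-0.07],"grip":40},{"linear":[-0.3,0.03,0],"rotation":[0,0,-0.07],"grip":40},{"linear":[-0.3,0.03,0],"rotation":[0,0,-0.07],"grip":40}]'; python3 - <<'E'
from h import *
from rig import *
import pickle
D={}
for n in ['side','top','wrist']:
    c=calibration(n); D[n]=(*capture(n),c)
pickle.dump((D,sense()),open('d12.pkl','wb'))
p=D['side'][0]; w=D['wrist'][0]
cv2.imwrite('pics/z12.png',np.hstack([cv2.resize(p[168:228,178:238],(400,400),interpolation=4),cv2.resize(w[150:350,180:380],(400,400),interpolation=4)])[:,:,::-1])
goto([462,-90,260],-76.7)
E
```

```text
time_s: 15.18
eef_pos: [462.3, -93.3, 157.6]
ee_rot: [0.701, -0.069, 0.704, 0.095]
force: [-0.4, 0.2, 0.2]
grip_width: 0.467
time_s: 15.6
eef_pos: [461.4, -87.8, 249.0]
ee_rot: [0.703, -0.082, 0.702, 0.083]
force: [-0.0, -0.5, -0.6]
grip_width: 0.463
t 15.75 at [460.6  -87.76 246.67] F [ 0.12  0.01 -0.33] M [0.01 0.05 0.04] gw 0.4648
lin [-0.0445 -0.0082  0.0027] rot [ 0.0004 -0.0044 -0.0084]
tool axes [[-0.003, -0.23, 0.973], [0.004, 0.973, 0.23], [-1.0, 0.004, -0.002]]
```

View pics/z12.png

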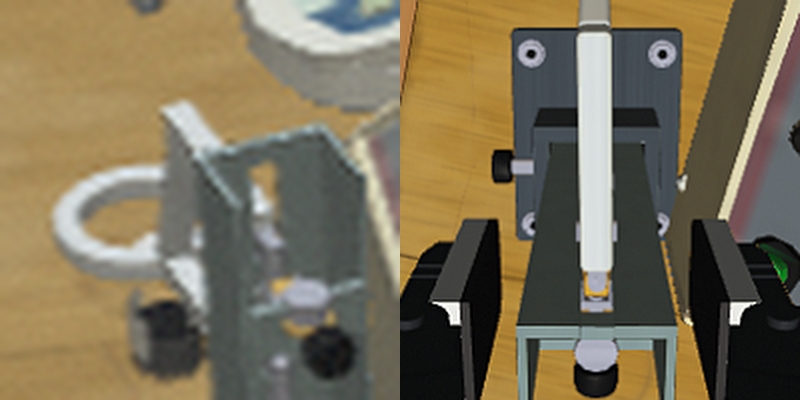

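```bash
python3 - <<'E'
from h import *; import pickle
D,s=pickle.load(open('d12.pkl','rb'))
w,wd,c=D['wrist']; P=cloud(c,wd); o=np.array([468,-122.6]);u=np.array([.23,-.973]);v=np.array([.973,.23])
a=(P[...,:2]-o)@u; b=(P[...,:2]-o)@v; z=P[...,2]
m=(z>175)&(z<200)&(a<-8)&(a>-72)&(abs(b)<4); print('bar',np.polyfit(a[m],z[m],1),np.median(z[m]),np.polyfit(a[m],b[m],1))
m=(z>100)&(z<135)&(a<-90)&(w.min(2)>90)&(abs(b)<40); print('ring',np.median(z[m]),np.polyfit(a[m],z[m],1),(b[m].min()+b[m].max())/2,a[m].min())
m=(z>205)&(z<225)&(a>-5)&(a<5)&(abs(b)<25); print('upr',np.median(z[m]),b[m].min(),b[m].max(),a[m].min())
print(len(z[m]))
p0=pickle.load(open('d0.pkl','rb'))['top']; p1=D['top']
df=cv2.absdiff(p0[0],p1[0]).max(2); print('bung/tin/estand diffs',df[258:300,365:395].max(),df[270:284,225:240].max(),df[225:250,210:235].max())
cv2.imwrite('pics/z13.png',cv2.resize(D['side'][0][180:226,190:230],(522,600),interpolation=4)[:,:,::-1])
cv2.imwrite('pics/t13.png',D['top'][0][:,:,::-1])
E
```

```text
bar [3.19151294e-03 1.86186536e+02] 186.13055057605482 [0.00419062 0.69805554]
ring 115.51841020522261 [1.63088969e-02 1.17504120e+02] 1.0256725502900021 -148.0566787311904
upr 212.7018300824734 -19.56372656437325 23.896734344647307 1.0363949162948738
1086
bung/tin/estand diffs 8 8 8
```

View pics/z13.png

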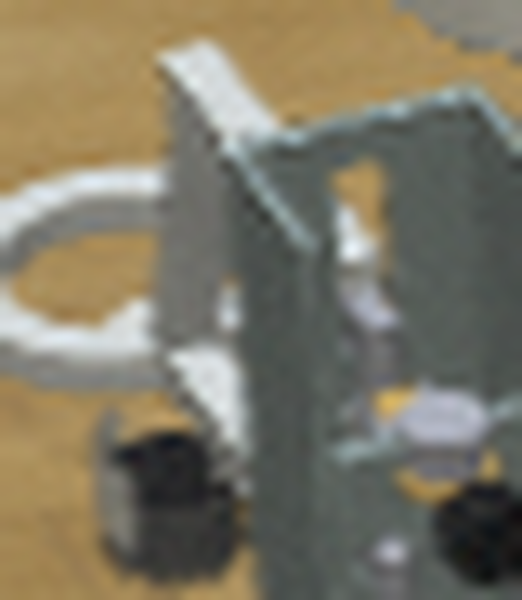

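```bash
python3 -c "
from h import *
goto([465.6,-106.4,190],-76.7)"; python3 -m jog '[{"linear":[0,-0.03,0.002],"rotation":[0,-0.004,-0.008],"grip":0},{"linear":[0,-0.065,0.002],"rotation":[0,-0.004,-0.008],"grip":0},{"linear":[0,-0.065,0.002],"rotation":[0,-0.004,-0.008],"grip":0},{"linear":[0.05,-0.065,0.002],"rotation":[0,-0.004,-0.008],"grip":0},{"linear":[0.13,-0.065,0.002],"rotation":[0,-0.004,-0.008],"grip":0},{"linear":[0.185,-0.065,0.002],"rotation":[0,-0.004,-0.008],"grip":0},{"linear":[0.185,-0.065,0.002],"rotation":[0,-0.004,-0.008],"grip":0},{"linear":[0.185,-0.065,0.002],"rotation":[0,-0.004,-0.008],"grip":0}]';python3 -c "
from h import *
goto([465.6,-106.4,187],-76.7)"
```

```text
t 15.75 at [460.6  -87.76 246.67] F [ 0.12  0.01 -0.33] M [0.01 0.05 0.04] gw 0.4648
lin [ 0.1886 -0.0651  0.0023] rot [ 0.0004 -0.0044 -0.0084]
tool axes [[-0.003, -0.23, 0.973], [0.004, 0.973, 0.23], [-1.0, 0.004, -0.002]]
time_s: 16.42
eef_pos: [465.4, -106.6, 191.0]
ee_rot: [0.702, -0.082, 0.703, 0.082]
force: [0.3, -0.7, 0.6]
grip_width: -0.001
t 16.42 at [ 465.41 -106.65  190.99] F [ 0.27 -0.69  0.56] M [-0.    0.06  0.01] gw -0.0008
lin [0.0133 0.0006 0.0008] rot [-0.0005 -0.0023 -0.002 ]
tool axes [[-0.001, -0.23, 0.973], [0.001, 0.973, 0.23], [-1.0, 0.001, -0.001]]
```

```bash
python3 -m jog '[{"linear":[0.006,0,0],"rotation":[0,-0.002,-0.002],"grip":0},{"linear":[0.012,0,0],"rotation":[0,-0.002,-0.002],"grip":0},{"linear":[0.012,0,0],"rotation":[0,-0.002,-0.002],"grip":0}]'; python3 -m jog '[{"linear":[0.002,0,0],"rotation":[0,0,0],"grip":0},{"linear":[0.004,0,0],"rotation":[0,0,0],"grip":0},{"linear":[0.004,0,0],"rotation":[0,0,0],"grip":0}]';  python3 -m jog '[{"linear":[0.003,0,0],"rotation":[0,0,0],"grip":0},{"linear":[0.005,0,0],"rotation":[0,0,0],"grip":0},{"linear":[0.005,0,0],"rotation":[0,0,0],"grip":0}]'
```

```text
time_s: 16.67
eef_pos: [465.5, -106.8, 187.7]
ee_rot: [0.702, -0.082, 0.702, 0.082]
force: [0.6, -0.7, -0.1]
grip_width: -0.003
time_s: 16.92
eef_pos: [465.7, -106.8, 186.9]
ee_rot: [0.703, -0.082, 0.702, 0.082]
force: [-0.6, 0.3, 1.9]
grip_width: 0.003
time_s: 17.17
eef_pos: [466.1, -106.8, 186.7]
ee_rot: [0.703, -0.082, 0.701, 0.081]
force: [-2.0, 1.8, 11.1]
grip_width: -0.001
```

```bash
python3 -m jog '[{"linear":[-0.05,0,0],"rotation":[0,0,0],"grip":0},{"linear":[-0.15,0,0],"rotation":[0,0,0],"grip":0},{"linear":[-0.25,0.1,0],"rotation":[0,0,0],"grip":0},{"linear":[-0.25,0.15,0],"rotation":[0,0,0],"grip":0},{"linear":[-0.25,0.15,0],"rotation":[0,0,0],"grip":0},{"linear":[-0.25,0.15,0],"rotation":[0,0,0],"grip":0}]'; python3 - <<'E'
from h import *
from rig import *
w,wd=capture('wrist'); c=calibration('wrist'); p,_=capture('side')
P=cloud(c,wd); o=np.array([468,-122.6]);u=np.array([.23,-.973]);v=np.array([.973,.23])
a=(P[...,:2]-o)@u; b=(P[...,:2]-o)@v; z=P[...,2]
m=(z>175)&(z<200)&(a<-8)&(a>-72)&(abs(b)<4); print('bar',np.polyfit(a[m],z[m],1),np.median(z[m]),np.polyfit(a[m],b[m],1))
cv2.imwrite('pics/s14.png',p[:,:,::-1]); print(sense()['force'],sense()['dq'].round(3),sense()['time_s'])
E
```

```text
time_s: 17.67
eef_pos: [455.4, -62.7, 261.5]
ee_rot: [0.703, -0.083, 0.701, 0.082]
force: [0.5, 1.1, -0.6]
grip_width: 0.005
bar [2.80458639e-02 1.85967455e+02] 184.4904803691974 [-0.00191151  0.29618719]
[-0.80946632  0.09527445  0.43369469] [-0.008  0.007 -0.002  0.002  0.001  0.003] 17.7667
```

View pics/s14.png

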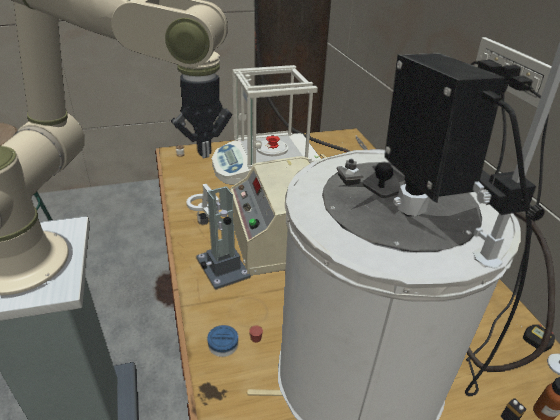

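```bash
python3 -c "
from rig import *
print(finish_job())"
```

```text
the job is handed in; nothing more can be done
None
```

The ring arm is on the 120×90 mm stand, hooked in the two uppermost slots and pressed past the catch. I let go, withdrew the gripper and handed the job in at about 17.8 s. No verdict was reported.

**How it went:** I gripped the arm at its top bar, carried it over and felt for the front face. My first two presses bound and did not pass the catch, at up to 13.5 N. The cause was the arm sitting to one side of the slot and pitched. I re-gripped it 12 mm nearer the upright, levelled it, and the catch then gave at the low forces expected.

**Last checks:**
- **Seated:** The pull turned to −3.7 N as it sprang past. It then stopped hard with the arm's origin about 107.4 mm above the bench. That is 8 mm below where it first met the catch, which matches home.
- **Second push:** 11 N near the upright with the fingers shut moved the bar only about 0.2 mm after contact, so it had nowhere further to settle.
- **Force:** The highest push read at the wrist was 15.5 N.
- **Bystanders:** The top view showed no change at the tin, bung or bottle. I did not check the electrode stand by measurement; nothing was moved near it.

**What disagreed:**
- **Height:** The camera's upright-top height suggested home near 106 mm, not 107.4 mm. I trusted the feel.
- **Level:** The last depth reading put the arm's slope at about 0.03 rad, against 0.003 rad just before. Both are inside the 0.09 rad limit.

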